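# Open a tape stand for a new roll

## Robot

A 6-joint arm with a two-finger parallel gripper is mounted at the origin on the work surface. World frame = base frame: x ahead of the robot, y to its left, z up, the work surface at z = 0. Lengths are in mm, angles in degrees, forces in N, time in s.
With the tool pointing down it reaches from about 300 to 850 mm from the base axis. Payload 4.2 kg.
Tool frame: the origin (TCP) lies midway between the tips of the shut fingers; the grasp point (between the pads) lies env.hold_point_z behind it (env.hold_point_z is the distance from the TCP to the grasp point, in mm); z points along the fingers, y is the line along which they close (so a half turn about z gives the same grasp; the last joint's range is limited). The gripper opens to 91 mm and grips with 3 to 60 N. Pads are 32 mm wide; open, the fingers measure 118 mm over their backs; the gripper's body (76 mm by 178 mm) begins 60 mm behind the grasp point.
Start: joints at [66.692, 18.312, 89.639, -0, 72.044, -1.146], TCP at [216.91, 532.538, 182.876] pointing down, gripper open.
Joint ranges: [-177.97, 177.97], [-48.28, 115.42], [12.27, 149.76], [-77.06, 257.06], [2.81, 150.46], [-146.56, 146.56]. Speed limits (degrees/s): [147.25, 147.25, 180, 180, 180, 180].

## Interface

Orientations are given as [roll, pitch, yaw] about the fixed x, y, z axes, in that order (R = Rz(yaw) Ry(pitch) Rx(roll)).
In Python, from workcell import env, viewer, spotter gives the robot as it stands.
- The arm moves only by the tool apply_moves, never from a script. Its arguments are lists of equal length, an entry for each row: "delta_pos": the shift along the world's x, y, z normalised to -1 to 1, where 1 is 120 mm, a list of three; "rot": the turn, a rotation vector about the world's x, y, z normalised to -1 to 1, where 1 is 1.5 rad, a list of three; "hand": the opening, from 0 (shut) to 1 (fully open). A call has 1 to 10 rows; each row is the pose to reach, as a shift and turn from the pose commanded when the call began; what a row does not reach only later rows make up. A row lasts 1/12 s, in which the tool goes at most 41.7 mm and 7.16 degrees, less where a joint would pass 70% of its speed; a pose out of reach is approached as far as the arm can. A call with a number of a shift or a turn outside -1 to 1 is refused whole. A call with a gripper value outside its range is refused whole. The fingers move at their own pace and stop on an object; "newtons" is the grip in N (left out, the last holds). Time passes only in rows, so rows that repeat a pose let the fingers close. It gives the time, the measured TCP pose, the force, the opening and the grip force at its end, in the units of the state.
- env.state(): the state, without advancing time (a new reading comes with each control period).
- viewer.grab_frame(name): name is "side" or "top" or "wrist"; returns a dict with "pixels" (400x640x3 uint8, red, green, blue), "camera_matrix" (3x3 intrinsics, pixels), "k1" (the pictures are not rectified: a ray, as slopes to the right and down, at radius r is drawn at 1 + k1 r^2 times it, then the intrinsics apply), "R" (3x3) and "t" (3): a world point X has camera coordinates R X + t; the wrist camera has in their place "mount" (4x4, takes a point from camera to tool coordinates, whose origin is the TCP and whose axes are the flange's). Camera axes: x right, y down, z forward; pixel columns grow to the right and rows downward; lengths in mm; the calibration is good to about 2 mm. A picture is of the moment at which its call begins: read the wrist's pose just before it. There is no depth.
- env.job_done(): hands the job in; it is judged then, once.
Trained networks look in a picture, given as the dict that the camera call returned (one of the last four; its "shot" number tells which), for a name from the list of things; names that differ only in an ending like _2 or _b are one class to them, and where a whole thing is asked for, a point or a joint stands for the part that bears it (a point fixed in the world has none). Each returns a list of dicts, best first, with "score" (0 to 1); they miss things now and then, are a little off and sometimes report something else, mostly with a low value. They report only what shows in the picture. A call takes as long as a camera call. They do not tell look-alikes from the thing itself.
- spotter.trace(picture, query): "mask" (400x640 bool, what is visible of it) and "box" ([centre column, centre row, width, height] in pixels, round what is visible of it).
- spotter.landmark_of(picture, query): "position" ([column, row] in pixels: a listed point, or the origin of a listed thing).
The state is a dict: "time_s": time; "qpos": joint angles; "qvel": joint speeds; "effort": joint torques, N m; "ee_pos": TCP position; "ee_rot": TCP orientation; "force": force on the tool from outside, world axes, zero at the start; "torque": the same for the moment, N m; "gripper_width": finger opening in mm; "gripper_force": force on a finger pad.
Only numpy, scipy, OpenCV 4.12 (cv2) and the standard library are available. Lean on these libraries where they do the work, as an engineer would, in place of code of your own. Each camera call takes 0.05 s, during which the arm holds its last target. There are 200 camera calls.

## Task

Get the tape stand with the nearly used-up roll ready for a new one. First lay the two loose core inserts flat in the parts tray, one in each pocket, each with its tab sticking out through the pocket's notch, and let go of them; then unscrew the black cap from that stand (its thread may run either way, so try turning it one way and then the other) and lift it straight up. Finish still gripping the cap, held upright and still about 10 cm straight above where it sat, and leave the other things on the table where they are.

Things in the scene. Friction and masses are not known exactly. Their poses are not given: they have to be found in the camera images.
- stand: Fixed upright tape stand, origin at the centre of its underside. Steel base disc 110 mm across, 8 mm high; on it a thin, nearly used-up brown roll of tape, 84 mm across, top at z = 46 mm; inside that a 54 mm hub whose flat shoulder (z = 50 mm) carries the cap. It stands either right or left of the tray.
- stand_neck (a point): Top centre of the stand's 26 mm neck (37 mm over its thread) inside the cap, 72 mm above the table. The coarse two-start thread is right-handed (loosens anticlockwise seen from above) or left-handed (loosens clockwise); this changes from run to run and cannot be seen until the cap is off.
- full_stand: Bystander: a fixed stand like the first with a full roll, 124 mm across, and a black cap, further to the robot's left. Not to be opened. Origin at the centre of its underside.
- cap: Loose round black plastic screw cap on the stand, 52 mm across, 30 mm high, ribbed side, about 60 g; a raised bar 44 x 5 mm, 3 mm high, runs across its top along its x axis. Origin at the centre of its open underside, z up; screwed on, the origin is 50 mm and the flat top 80 mm above the table. It can be gripped at any yaw.
- cap_top (a point): Centre of the cap's flat top, 30 mm above its origin. Turned the loosening way the cap turns easily; between 60 and 120 degrees of turn (then a stop) it lifts straight off, clear of the neck after 25 mm. Turned the other way it stops dead within about 10 degrees and the fingers slip round it. While locked it lifts only about 2 mm.
- tray: Fixed low aluminium parts tray, 76 mm (its x) by 98 mm (its y), walls 14 mm high and 6 mm thick, floor 4 mm thick. Origin at the centre of its underside. Two pockets side by side, each 64 mm (x) by 40 mm (y) inside, centred at tray y = +23 mm and -23 mm, x = 0. In the wall at tray +x each pocket has a notch, 20 mm wide, open to the top, centred on the pocket.
- insert_a: Loose grey plastic core insert on its flat underside, about 70 g. Body 56 mm long (x from -28 to +28 mm), 30 mm wide (y), 36 mm high, half round at -x (flat sides from x = -13 to +28 mm); at +x a low tab 10 mm wide, 14 mm high reaches to x = +44 mm. Origin at the centre of the body's underside, z up. Fits either pocket with 4 to 5 mm play.
- insert_a_tab (a point): Tip of insert_a's tab: 44 mm along its x from its origin, 7 mm above its underside.
- insert_b: A second core insert, identical to insert_a.
- insert_b_tab (a point): Tip of insert_b's tab, as for insert_a.
- draught_1: Bystander: loose wooden draughts piece, 32 mm across, 9 mm high, between the tray and the stand. Origin at its underside's centre.
- draught_2: Bystander: an identical draughts piece, between the two inserts' places.
- game_box: Bystander: loose flat games box, 204 x 144 x 42 mm, at the robot's right. Origin at its underside's centre.
- tape_roll: Bystander: loose small roll of clear tape, 68 mm across, 18 mm high, lying beyond the tray and stand. Origin at its underside's centre.
- pen_cup: Bystander: loose white ceramic cup, 72 mm across, 78 mm high, at the far left. Origin at its underside's centre.
There are look-alikes about, which are no part of the job. What is shaped like the cap but pink or yellow is not meant.

How it is judged (in metres and radians):
On the way, in this order (a step that is already met when the one before it is completed fails the run):
1. both inserts are seated flat in the tray, tabs out through the notches, and let go (x of each of insert_a_tab, insert_b_tab in the frame of tray above 0.034 m and x of insert_a in the frame of tray between -0.012 and 0.012 m and z of each of insert_a, insert_b in the frame of tray below 0.008 m and angle between each of insert_a, insert_b's own z axis and vertical below 0.1 rad and (y of insert_a in the frame of tray between -0.033 and -0.013 m or y of insert_a in the frame of tray between 0.013 and 0.033 m) and x of insert_b in the frame of tray between -0.012 and 0.012 m and (y of insert_b in the frame of tray between -0.033 and -0.013 m or y of insert_b in the frame of tray between 0.013 and 0.033 m) and contact force between the fingers and insert_a below 0.2 N and contact force between the fingers and insert_b below 0.2 N), for 0.2 s.
2. the cap has been turned at least 40 degrees on its seat before it is lifted (angle between the x axis of cap and the x axis of stand, either way round above 0.7 rad and z of cap in the frame of stand below 0.058 m), for 0.02 s.
At the end, for the whole second after the job is handed in: The cap is gripped in the fingers, still, upright within 14 degrees, raised 7 to 15 cm above its seat and within 4 cm of the stand's axis, touching nothing of the stand; both inserts lie flat in their pockets (within about 10 mm of the pocket's centre), tabs out through the notches (z of cap in the frame of stand between 0.12 and 0.2 m and horizontal distance between cap and stand below 0.04 m and angle between cap's own z axis and vertical below 0.25 rad and contact force between the fingers and cap above 1 N and contact force between cap and stand below 0.1 N and linear speed of cap below 0.03 m/s and x of each of insert_a_tab, insert_b_tab in the frame of tray above 0.034 m and x of insert_a in the frame of tray between -0.012 and 0.012 m and z of each of insert_a, insert_b in the frame of tray below 0.008 m and angle between each of insert_a, insert_b's own z axis and vertical below 0.1 rad and (y of insert_a in the frame of tray between -0.033 and -0.013 m or y of insert_a in the frame of tray between 0.013 and 0.033 m) and x of insert_b in the frame of tray between -0.012 and 0.012 m and (y of insert_b in the frame of tray between -0.033 and -0.013 m or y of insert_b in the frame of tray between 0.013 and 0.033 m)); the arm keeps its last pose, push and grip.
It fails at once if the flat games box is moved more than 3 cm (distance of game_box from where it was at the start of the episode above 0.03 m).
It fails at once if a draughts piece is moved more than 3 cm (distance of draught_1 from where it was at the start of the episode above 0.03 m).
It fails at once if a draughts piece is moved more than 3 cm (distance of draught_2 from where it was at the start of the episode above 0.03 m).
It fails at once if the small tape roll is moved more than 3 cm (distance of tape_roll from where it was at the start of the episode above 0.03 m).
It fails at once if the pen cup is moved more than 3 cm (distance of pen_cup from where it was at the start of the episode above 0.03 m).
It also fails if it takes over 72 s, if anything falls off the work surface, if the arm or the gripper's body presses on something with over 40 N, if the wrist force passes 120 N, or if a joint passes its speed limit or range.

## Working session

There is one attempt and no reset: what is moved stays moved. The work goes in short steps, Python scripts to look and compute and a tool call to move; the robot and the scene stay as the last step left them, time stands still between calls to the robot, and variables do not carry over. Pictures are saved under pics/ and viewed, at most 10 in all, crops included, and the job is handed in when it is done.

Besides the shell and the picture viewer there is one more tool, called after "Call:" as name(argument=value, ...), one argument or row to a line, values as JSON. apply_moves: Moves the arm, as the interface text tells. Its arguments: {"type":"object","properties":{"delta_pos":{"type":"array"},"rot":{"type":"array"},"hand":{"type":"array"},"newtons":{"type":"number"}},"required":["delta_pos","rot","hand"]}

```bash
mkdir -p pics; ls
cat > h.py <<'E'
import numpy as np, cv2
from workcell import env, viewer, spotter
from scipy.spatial.transform import Rotation as Ro
def cam(p,st=None):
    if 'mount' in p:
        M=np.array(p['mount']); T=np.eye(4); T[:3,:3]=Ro.from_euler('xyz',st['ee_rot'],degrees=True).as_matrix(); T[:3,3]=st['ee_pos']
        C=np.linalg.inv(T@M); return C[:3,:3],C[:3,3]
    return np.array(p['R']),np.array(p['t'])
def ray(p,uv,st=None):
    R,t=cam(p,st); K=np.array(p['camera_matrix'])
    uv=np.atleast_2d(uv).astype(float); d=np.c_[(uv[:,0]-K[0,2])/K[0,0],(uv[:,1]-K[1,2])/K[1,1]]; s=d.copy()
    for _ in range(30): s=d/(1+p['k1']*(s**2).sum(1,keepdims=True))
    return -R.T@t, np.c_[s,np.ones(len(s))]@R
def at_z(p,uv,z,st=None):
    c,d=ray(p,uv,st); return c+d*((z-c[2])/d[:,2])[:,None]
def proj(p,X,st=None):
    R,t=cam(p,st); x=np.atleast_2d(X)@R.T+t; s=x[:,:2]/x[:,2:]; s=s*(1+p['k1']*(s**2).sum(1,keepdims=True))
    K=np.array(p['camera_matrix']); return s*[K[0,0],K[1,1]]+[K[0,2],K[1,2]]
def save(p,n,box=None,sc=1):
    im=p['pixels'][:,:,::-1]
    if box: im=im[box[1]:box[3],box[0]:box[2]]
    cv2.imwrite('pics/'+n,cv2.resize(im,None,fx=sc,fy=sc,interpolation=cv2.INTER_CUBIC))
E
cat > a.py <<'E'
from h import *
np.set_printoptions(precision=1,suppress=True)
print(env.hold_point_z, env.state())
for n in ['top','side']:
    p=viewer.grab_frame(n); save(p,n+'0.png'); print(n,'cam at',-np.array(p['R']).T@p['t'])
    for q,z in [('stand',0),('full_stand',0),('cap',50),('cap_top',80),('tray',0),('insert_a',0),('insert_a_tab',7),('draught_1',0),('game_box',0),('tape_roll',0),('pen_cup',0)]:
        for r in spotter.landmark_of(p,q)[:4]:
            if r['score']>.15: print(q,round(r['score'],2),np.array(r['position']),at_z(p,r['position'],z)[0])
E
python3 a.py
```

```text
pics
18.8 {'time_s': 0.0, 'qpos': array([66.7, 18.4, 89.7, -0. , 72. , -1.1]), 'qvel': array([-0. ,  0. , -0.1, -0. , -0. ,  0.1]), 'effort': array([  0. , -41.2, -23.2,   0.1,   0. ,  -0. ]), 'ee_pos': array([216.7, 532. , 182. ]), 'ee_rot': array([-179.9,   -0. ,  157.8]), 'force': array([0.1, 0.3, 0.6]), 'torque': array([-0. , -0.1,  0. ]), 'gripper_force': 0.0, 'gripper_width': 91.53990417940615}
top cam at [ 505.9   -4.7 1178.1]
stand 0.31 [392.  242.9] [ 505.1 -201.9    0. ]
full_stand 0.71 [161.7 233.7] [523.6 506.2   0. ]
full_stand 0.3 [312.1 155.7] [770.8  43.8   0. ]
cap 0.82 [225.5 217.5] [573.4 293.5  50. ]
cap 0.54 [266.  190.9] [653.2 175.8  50. ]
cap 0.54 [253.7 152.4] [768.4 215.9  50. ]
cap 0.52 [281.8 225.6] [551.8 127.   50. ]
cap_top 0.78 [258.9 185.8] [663.8 191.9  80. ]
cap_top 0.58 [224.9 222.3] [557.9 286.8  80. ]
cap_top 0.51 [283.3 233.3] [528.9 118.8  80. ]
tray 0.85 [372.4 197.9] [ 641.5 -142.3    0. ]
insert_a 0.47 [255.1 246.1] [490.6 212.9   0. ]
insert_a_tab 0.77 [264.1 250.3] [478.5 184.    7. ]
insert_a_tab 0.42 [166.1 233. ] [525.9 489.2   7. ]
ins
[... 861 characters left out ...]
59.2 270.9  80. ]
cap_top 0.62 [337.2 244.9] [536.8 167.6  80. ]
tray 0.77 [336.3 193.9] [ 625.4 -128.1    0. ]
insert_a 0.7 [374.8 188.1] [ 499.5 -199.2    0. ]
insert_a 0.5 [345.3 276.3] [495.7 215.4   0. ]
insert_a_tab 0.75 [323.9 216.8] [631.9   0.8   7. ]
insert_a_tab 0.62 [354.1 265.4] [479.6 172.1   7. ]
draught_1 0.6 [323.3 217.4] [635.1  -2.3   0. ]
draught_1 0.49 [345.2 278.8] [493.5 224.5   0. ]
draught_1 0.37 [361.7 222.2] [503.3 -19.6   0. ]
game_box 0.95 [402.9 147.2] [ 446.9 -467.1    0. ]
tape_roll 0.66 [280.5 218.7] [773.9  47.3   0. ]
tape_roll 0.45 [323.7 216.3] [635.3  -7.7   0. ]
pen_cup 0.6 [272.4 297.7] [680.6 354.6   0. ]
pen_cup 0.59 [299.5 242. ] [676.3 127.1   0. ]
```

View pics/top0.png

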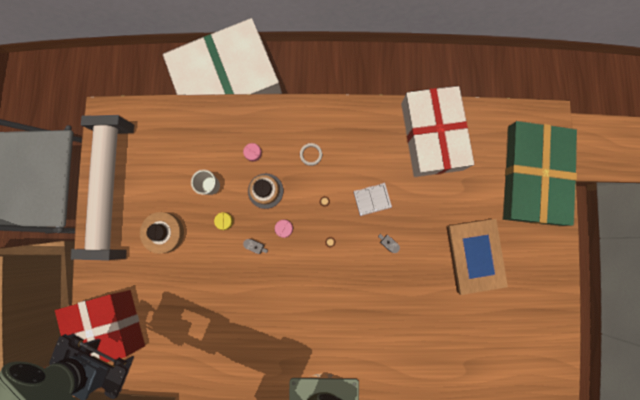

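View pics/side0.png

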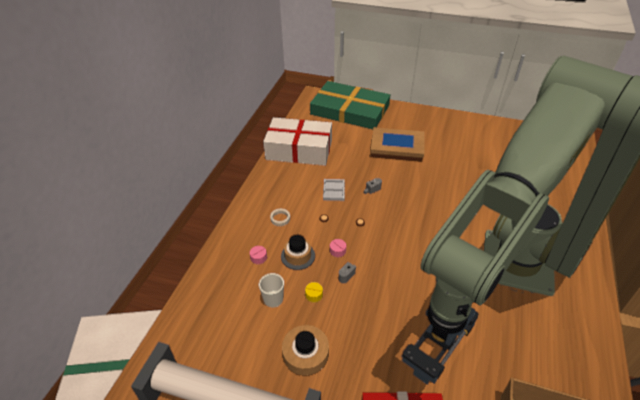

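Black-cap candidates in the top view are the thin-roll stand at (264,189) and the full stand at (160,233). The look-alikes are pink at (252,152) and (284,229), and yellow at (223,221). I choose (264,189), which has the thin brown roll and visible base disc. Inserts are at (256,246) and (389,243), and the tray is at (372,199).

```bash
cat > b.py <<'E'
from h import *
np.set_printoptions(precision=1,suppress=True)
p=viewer.grab_frame('top'); save(p,'crop1.png',(205,130,425,270),3.5)
for q in ['insert_a','tray','stand']:
    for r in spotter.trace(p,q)[:5]:
        m=r['mask'].astype(np.uint8); c=cv2.minAreaRect(np.argwhere(m)[:,::-1].astype(np.float32)); print(q,round(r['score'],2),np.array(r['box']),m.sum(),c, at_z(p,c[0],20 if q=='insert_a' else 10))
st=env.state(); w=viewer.grab_frame('wrist'); print(np.array(w['mount']),w['camera_matrix'],w['k1'])
E
python3 b.py
```

```text
insert_a 0.76 [256.3 245.5  23.8  13.4] 230 ((255.27320861816406, 246.5103302001953), (25.079050064086914, 11.06727409362793), 23.962486267089844) [[489.7 208.7  20. ]]
insert_a 0.65 [388.1 245.8  17.9  21.2] 239 ((387.93463134765625, 242.72694396972656), (25.17156219482422, 11.05093002319336), 37.87498474121094) [[ 505.5 -186.4   20. ]]
tray 0.93 [371.9 197.5  34.8  32. ] 838 ((372.57342529296875, 198.5780029296875), (25.57396125793457, 33.715484619140625), 73.3007583618164) [[ 638.3 -141.6   10. ]]
tray 0.31 [265.9 190.6  35.5  38.8] 785 ((265.5, 190.0), (36.0, 35.0), 90.0) [[661.1 183.8  10. ]]
stand 0.68 [267.3 191.1  34.   35.1] 665 ((265.5000305175781, 191.00001525878906), (33.23401641845703, 34.64822769165039), 45.0) [[658.1 183.7  10. ]]
[[  -0.    -1.    -0.2   66.7]
 [   1.    -0.     0.     1.4]
 [  -0.    -0.2    1.  -201.5]
 [   0.     0.     0.     1. ]] [[313.2   0.  322.4]
 [  0.  313.2 201.8]
 [  0.    0.    1. ]] -0.05387991080447927
```

View pics/crop1.png

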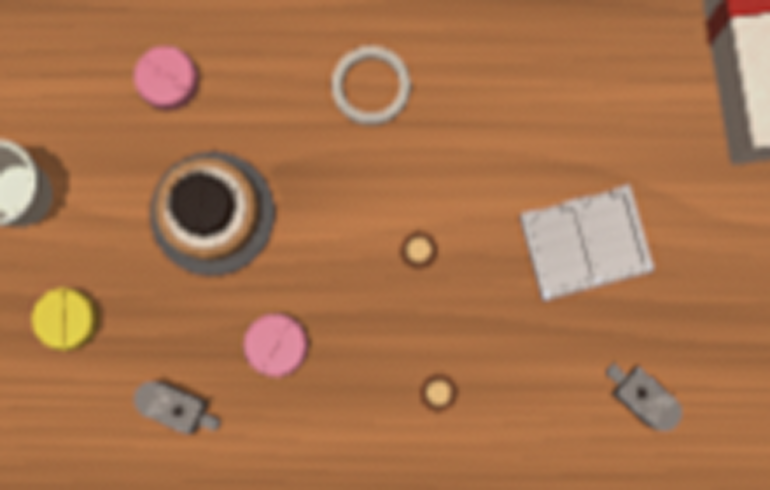

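The crop shows the chosen stand at crop (207,207): black cap, thin brown roll and grey base. The pink and yellow caps lie loose on the table. I'll move to a wrist overview.

Call:
apply_moves(
  delta_pos=[
    [0.54, -0.84, 0.11],
    [0.54, -0.84, 0.11],
    [0.54, -0.84, 0.11],
    [0.54, -0.84, 0.11],
  ],
  rot=[
    [0, 0, 0],
    [0, 0, 0],
    [0, 0, 0],
    [0, 0, 0],
  ],
  hand=[1, 1, 1, 1],
)

```text
time_s: 1.78
ee_pos: [284.3, 427.2, 197.0]
ee_rot: [-179.9, 0.2, 157.6]
force: [-0.3, 0.1, 0.1]
gripper_width: 91.3
gripper_force: 0.0
```

Call:
apply_moves(
  delta_pos=[
    [0.54, -0.84, 0.11],
    [0.54, -0.84, 0.11],
    [0.54, -0.84, 0.11],
    [0.54, -0.84, 0.11],
  ],
  rot=[
    [0, 0, 0],
    [0, 0, 0],
    [0, 0, 0],
    [0, 0, 0],
  ],
  hand=[1, 1, 1, 1],
)

```text
time_s: 2.12
ee_pos: [349.3, 327.1, 210.3]
ee_rot: [-180.0, 0.2, 157.5]
force: [1.0, 0.8, 0.3]
gripper_width: 91.2
gripper_force: 0.0
```

Call:
apply_moves(
  delta_pos=[
    [0.54, -0.84, 0.11],
    [0.54, -0.84, 0.11],
    [0.54, -0.84, 0.11],
    [0.54, -0.84, 0.11],
  ],
  rot=[
    [0, 0, 0],
    [0, 0, 0],
    [0, 0, 0],
    [0, 0, 0],
  ],
  hand=[1, 1, 1, 1],
)

```text
time_s: 2.45
ee_pos: [414.5, 226.8, 223.3]
ee_rot: [180.0, 0.2, 157.5]
force: [-0.7, 0.1, -0.7]
gripper_width: 91.3
gripper_force: 0.0
```

Call:
apply_moves(
  delta_pos=[
    [0.54, -0.84, 0.11],
    [0.54, -0.84, 0.11],
    [0.54, -0.84, 0.11],
    [0.54, -0.84, 0.11],
  ],
  rot=[
    [0, 0, 0],
    [0, 0, 0],
    [0, 0, 0],
    [0, 0, 0],
  ],
  hand=[1, 1, 1, 1],
)

```text
time_s: 2.78
ee_pos: [479.6, 126.2, 236.2]
ee_rot: [-180.0, 0.2, 157.6]
force: [0.6, 0.4, 0.7]
gripper_width: 91.2
gripper_force: 0.0
```

Call:
apply_moves(
  delta_pos=[
    [0.54, -0.84, 0.11],
    [0.54, -0.84, 0.11],
    [0.54, -0.84, 0.11],
    [0.54, -0.84, 0.11],
    [0.54, -0.84, 0.11],
  ],
  rot=[
    [0, 0, 0],
    [0, 0, 0],
    [0, 0, 0],
    [0, 0, 0],
    [0, 0, 0],
  ],
  hand=[1, 1, 1, 1, 1],
)

```text
time_s: 3.2
ee_pos: [541.6, 28.9, 248.3]
ee_rot: [180.0, -0.1, 157.7]
force: [0.2, 0.9, 1.2]
gripper_width: 91.4
gripper_force: 0.0
```

```bash
cat > c.py <<'E'
import sys
from h import *
np.set_printoptions(precision=1,suppress=True)
name=sys.argv[1]
st=env.state(); p=viewer.grab_frame('wrist'); save(p,name+'.png'); np.save(name,{'p':p,'st':st},allow_pickle=True)
print(st['time_s'],st['ee_pos'],st['ee_rot'],st['qpos'])
for q,z in [('tray',0),('insert_a',0),('insert_a_tab',7),('cap_top',80),('stand',0)]:
    for r in spotter.landmark_of(p,q)[:4]:
        if r['score']>.2: print(q,round(r['score'],2),np.array(r['position']),at_z(p,r['position'],z,st)[0])
for q in ['insert_a','tray']:
    for r in spotter.trace(p,q)[:2]:
        c=cv2.minAreaRect(np.argwhere(r['mask'])[:,::-1].astype(np.float32)); print(q,round(r['score'],2),np.array(r['box']),at_z(p,cv2.boxPoints(c),14,st)[:,:2].tolist())
E
python3 c.py w1
```

```text
3.2 [541.6  28.9 248.3] [180.   -0.1 157.7] [  1.8  13.4  87.1   0.1  79.5 -65.9]
tray 0.84 [245.  268.5] [ 636.1 -139.4    0. ]
insert_a 0.71 [172.6 202.8] [ 498.7 -194.3    0. ]
insert_a 0.44 [328.8 233.7] [632.4   4.    0. ]
insert_a_tab 0.71 [404.7  88.7] [477.6 177.2   7. ]
cap_top 0.96 [391.5 153.8] [541.5 118.6  80. ]
cap_top 0.82 [472.8 224.4] [663.2 184.8  80. ]
cap_top 0.76 [526.5 118.1] [561.9 281.2  80. ]
cap_top 0.51 [450.5 203.7] [626.5 166.1  80. ]
stand 0.76 [447.2 203.2] [655.4 185.6   0. ]
insert_a 0.71 [431.6  88.4  66.8  26.7] [[460.45192829583783, 178.97814488509584], [490.8472767109643, 256.50419887754026], [524.1443834282302, 246.2144595940498], [492.98298672507116, 167.51938894565762]]
insert_a 0.63 [173.2 207.4  58.   33.5] [[495.2643393414094, -238.16407430259898], [464.1879548459946, -205.75169974309728], [517.5363763351696, -141.87109706933973], [550.0137392647753, -172.88131275913716]]
tray 0.82 [250.8 270.3  43.6  73.6] [[678.3826843395238, -185.5050185296326], [581.8376107690952, -107.69715331464434], [611.9433934533017, -67.63071909937999], [711.0554013883844, -143.04614781180746]]
```

View pics/w1.png

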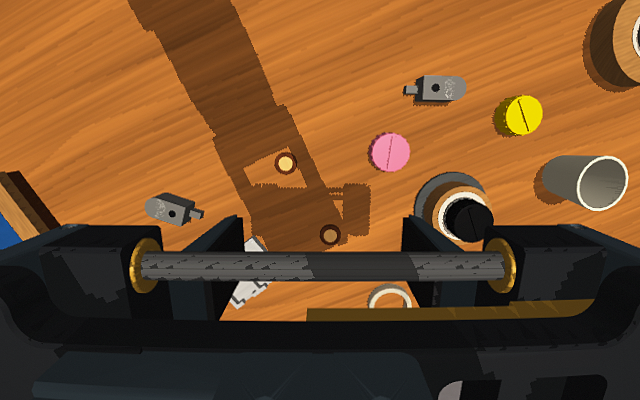

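The wrist view shows insert A body at (440,88), tab left at (408,90); insert B body (172,208), tab right (198,213). The tray, near (250,270), is hidden by the gripper, so I'll move beyond it.

Call:
apply_moves(
  delta_pos=[
    [0.75, -0.91, -0.1],
    [0.75, -0.91, -0.1],
    [0.75, -0.91, -0.1],
    [0.75, -0.91, -0.1],
  ],
  rot=[
    [0, 0, 0],
    [0, 0, 0],
    [0, 0, 0],
    [0, 0, 0],
  ],
  hand=[1, 1, 1, 1],
)

```text
time_s: 3.93
ee_pos: [633.2, -84.0, 235.7]
ee_rot: [-179.9, 0.1, 157.7]
force: [0.4, 0.1, -0.0]
gripper_width: 91.3
gripper_force: 0.0
```

Call:
apply_moves(
  delta_pos=[
    [0.75, -0.91, -0.3],
    [0.75, -0.91, -0.3],
    [0.75, -0.91, -0.3],
    [0.75, -0.91, -0.3],
    [0.75, -0.91, -0.3],
    [0.75, -0.91, -0.3],
  ],
  rot=[
    [0, 0, 0],
    [0, 0, 0],
    [0, 0, 0],
    [0, 0, 0],
    [0, 0, 0],
    [0, 0, 0],
  ],
  hand=[1, 1, 1, 1, 1, 1],
)

```text
time_s: 4.43
ee_pos: [720.8, -190.1, 199.3]
ee_rot: [180.0, -0.1, 157.8]
force: [-0.9, -0.8, -0.3]
gripper_width: 91.0
gripper_force: 0.0
```

```bash
python3 c.py w2
```

```text
4.4333 [ 720.8 -190.1  199.3] [180.   -0.1 157.8] [-15.7  34.3  61.    0.   84.9 -83.5]
tray 0.6 [334.9 103.4] [ 640.8 -139.1    0. ]
insert_a 0.59 [248.2   7.2] [ 500.6 -192.2    0. ]
stand 0.92 [587.3  18. ] [658.8 187.1  -0. ]
stand 0.66 [509.5 149.4] [777.4  49.9   0. ]
insert_a 0.94 [253.8  14.4  63.8  28.9] [[486.5057051141551, -217.49400644518983], [515.4074629987406, -149.84020729160756], [542.5733841700799, -161.57515310943228], [513.4363737751684, -230.22185491471393]]
insert_a 0.3 [620.2  17.5  38.3  35. ] [[645.8525983955067, 199.4241386435044], [660.5117859625343, 245.88105504971398], [697.4335895059389, 236.86330878057052], [681.9042274528514, 190.17945726630953]]
tray 0.89 [334.9 102.3 103.3 102.7] [[615.454690817395, -197.75160866985675], [590.5499699512852, -102.99607975090265], [662.1817734599169, -78.78043735857136], [690.2526024995271, -175.91132717254243]]
tray 0.56 [620.4  15.9  35.7  31.9] [[645.8525983955067, 199.4241386435044], [660.5117859625343, 245.88105504971398], [697.4335895059389, 236.86330878057052], [681.9042274528514, 190.17945726630953]]
```

View pics/w2.png

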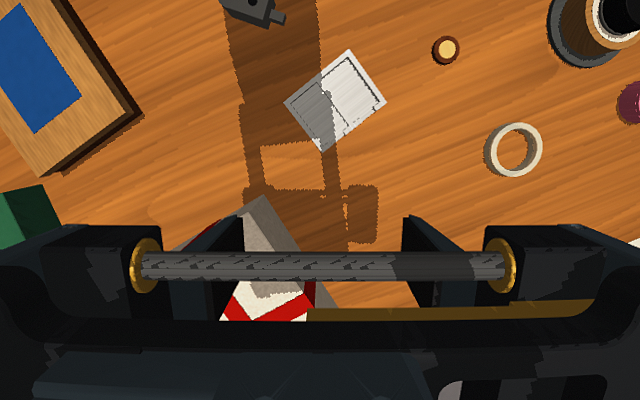

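The tray is at (335,102), with insert B at the top edge (255,14) and draught_1 at (446,50). I need a crop of the tray to find the notches.

```bash
cat > d.py <<'E'
from h import *
np.set_printoptions(precision=2,suppress=True)
d=np.load('w2.npy',allow_pickle=True).item(); p,st=d['p'],d['st']
im=p['pixels'][:,:,::-1]
big=cv2.resize(im[45:160,275:395],None,fx=5,fy=5,interpolation=cv2.INTER_CUBIC); cv2.imwrite('pics/w2c.png',big)
E
python3 d.py
```

```text
(no output)
```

View pics/w2c.png

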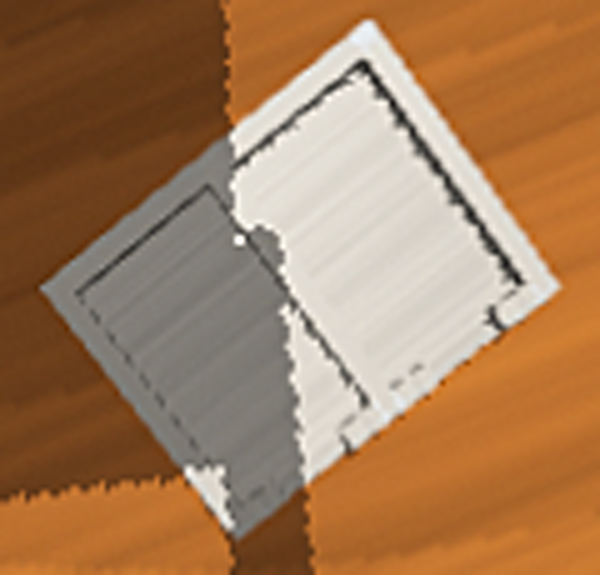

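The notches are in the crop's lower-right wall, at about (345,440) and (495,320). That is the side away from the robot, so tray +x is at about +15°. I'll now move to look at insert B.

Call:
apply_moves(
  delta_pos=[
    [-0.56, -0.3, -0.2],
    [-0.56, -0.3, -0.2],
    [-0.56, -0.3, -0.2],
  ],
  rot=[
    [0, 0, -0.1],
    [0, 0, -0.1],
    [0, 0, -0.1],
  ],
  hand=[1, 1, 1],
)

```text
time_s: 5.08
ee_pos: [644.8, -227.0, 173.3]
ee_rot: [-179.7, -0.7, 149.0]
force: [-0.3, 0.2, -0.4]
gripper_width: 91.4
gripper_force: 0.0
```

Call:
apply_moves(
  delta_pos=[
    [-0.56, -0.3, -0.2],
    [-0.56, -0.3, -0.2],
    [-0.56, -0.3, -0.2],
    [-0.56, -0.3, -0.2],
    [-0.56, -0.3, -0.2],
  ],
  rot=[
    [0, 0, -0.1],
    [0, 0, -0.1],
    [0, 0, -0.1],
    [0, 0, -0.1],
    [0, 0, -0.1],
  ],
  hand=[1, 1, 1, 1, 1],
)

```text
time_s: 5.5
ee_pos: [587.5, -261.9, 153.9]
ee_rot: [179.9, 0.1, 140.7]
force: [-0.0, 0.4, -0.9]
gripper_width: 91.4
gripper_force: 0.0
```

```bash
cat > fit.py <<'E'
import sys
from h import *
from scipy.optimize import minimize, least_squares
np.set_printoptions(precision=2,suppress=True)
def hull(pts): return cv2.convexHull(pts.astype(np.float32))
a=np.linspace(np.pi/2,3*np.pi/2,15)
out=np.r_[[[28,-15],[28,15]],np.c_[-13+15*np.cos(a),15*np.sin(a)]]
body=np.r_[np.c_[out,0*out[:,0]],np.c_[out,0*out[:,0]+36]]
tab=np.array([[x,y,z] for x in(28,44) for y in(-5,5) for z in(0,14)],float)
def render(p,st,x,S=4):
    R=Ro.from_euler('z',x[2],degrees=True).as_matrix(); m=np.zeros((400*S,640*S),np.uint8)
    for P in(body,tab):
        q=proj(p,P@R.T+[x[0],x[1],x[3] if len(x)>3 else 0],st); cv2.fillConvexPoly(m,np.round(cv2.convexHull(((q+.5)*S).astype(np.float32))).astype(np.int32),1)
    return m
def fit_insert(p,st,mask,x0,S=4,z=0):
    M=cv2.resize(mask.astype(np.uint8),None,fx=S,fy=S,interpolation=cv2.INTER_NEAREST)
    f=lambda x:1-(lambda m:(m&M).sum()/(m|M).sum())(render(p,st,[*x,z],S))
    r=minimize(f,x0,method='Nelder-Mead',options=dict(initial_simplex=[x0,np.add(x0,[8,0,0]),np.add(x0,[0,8,0]),np.add(x0,[0,0,12])],xatol=.1,fatol=1e-4))
    return r.x,1-r.fun
def fit_tray(p,st,uv):
    c=np.array([[38,49,14],[38,-49,14],[-38,-49,14],[-38,49,14]],float)
    def f(x): return (proj(p,c@Ro.from_euler('z',x[2],degrees=True).as_matrix().T+[x[0],x[1],0],st)-uv).ravel()
    r=least_squares(f,[640,-140,15]); return r.x,r.fun
E
cat > e.py <<'E'
from fit import *
name,x,y,a=sys.argv[1],*map(float,sys.argv[2:5])
d=np.load('w2.npy',allow_pickle=True).item()
print(fit_tray(d['p'],d['st'],np.array([[555,285],[235,535],[40,288],[370,22]])/5+[275,45]-.5))
st=env.state(); p=viewer.grab_frame('wrist'); print(st['time_s'],st['ee_pos'],st['ee_rot'])
im=p['pixels'][:,:,::-1].copy()
for r in spotter.trace(p,'insert_a')[:3]:
    g=at_z(p,r['box'][:2],15,st)[0]; print(r['score'],g)
    if np.hypot(g[0]-x,g[1]-y)<40:
        X,s=fit_insert(p,st,r['mask'],[g[0],g[1],a]); print('fit',X,s)
        m=render(p,st,X,1); k,_=cv2.findContours(m,0,1); cv2.drawContours(im,k,-1,(0,255,0),1)
for q in ('insert_a','insert_a_tab'):
    for r in spotter.landmark_of(p,q)[:2]: print(q,r['score'],at_z(p,r['position'],0 if q=='insert_a' else 7,st)[0])
cv2.imwrite('pics/'+name+'.png',im)
E
python3 e.py w3 503 -190 50
```

```text
(array([ 639.46, -139.9 ,   15.54]), array([ 0.95,  0.46, -0.16,  1.08, -0.41, -0.31, -0.37, -1.06]))
5.5 [ 587.49 -261.85  153.9 ] [179.93   0.12 140.66]
0.69 [ 505.08 -185.64   15.  ]
fit [ 502.41 -192.11   49.03] 0.96761277693745
insert_a 0.71 [ 499.6  -190.84    0.  ]
```

View pics/w3.png

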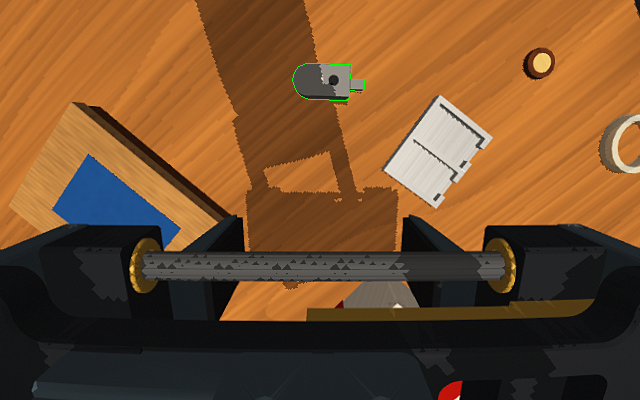

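The fit outline sits on insert B at (325,80) with overlap 0.97. The tray notches are visible at right, around (435,195) and (465,165). I'll go above insert B.

Call:
apply_moves(
  delta_pos=[
    [-0.71, 0.58, -0.5],
    [-0.71, 0.58, -0.5],
    [-0.71, 0.58, -0.5],
    [-0.71, 0.58, -0.5],
    [-0.71, 0.58, -0.5],
    [-0.71, 0.58, -0.5],
  ],
  rot=[
    [0, 0, -0.02],
    [0, 0, -0.02],
    [0, 0, -0.02],
    [0, 0, -0.02],
    [0, 0, -0.02],
    [0, 0, -0.02],
  ],
  hand=[1, 1, 1, 1, 1, 1],
)

```text
time_s: 6.2
ee_pos: [503.0, -192.4, 93.7]
ee_rot: [179.9, 0.1, 139.0]
force: [0.4, -0.6, 0.2]
gripper_width: 91.0
gripper_force: 0.0
```

Call:
apply_moves(
  delta_pos=[
    [0, 0, -0.3],
    [0, 0, -0.5],
    [0, 0, -0.64],
    [0, 0, -0.64],
    [0, 0, -0.64],
    [0, 0, -0.64],
  ],
  rot=[
    [0, 0, 0],
    [0, 0, 0],
    [0, 0, 0],
    [0, 0, 0],
    [0, 0, 0],
    [0, 0, 0],
  ],
  hand=[1, 1, 1, 1, 1, 1],
)

```text
time_s: 6.7
ee_pos: [503.8, -193.4, 17.6]
ee_rot: [179.9, 0.2, 138.9]
force: [0.3, -0.4, 0.0]
gripper_width: 91.4
gripper_force: 0.0
```

Call:
apply_moves(
  delta_pos=[
    [0, 0, 0],
    [0, 0, 0],
    [0, 0, 0],
    [0, 0, 0],
    [0, 0, 0],
    [0, 0, 0],
    [0, 0, 0],
    [0, 0, 0],
    [0, 0, 0],
    [0, 0, 0],
  ],
  rot=[
    [0, 0, 0],
    [0, 0, 0],
    [0, 0, 0],
    [0, 0, 0],
    [0, 0, 0],
    [0, 0, 0],
    [0, 0, 0],
    [0, 0, 0],
    [0, 0, 0],
    [0, 0, 0],
  ],
  hand=[0.4, 0.4, 0.4, 0.4, 0.4, 0.4, 0.4, 0.4, 0.4, 0.4],
  newtons=25,
)

```text
time_s: 7.53
ee_pos: [501.3, -192.3, 16.1]
ee_rot: [180.0, -0.0, 138.9]
force: [0.2, 0.3, 0.9]
gripper_width: 36.4
gripper_force: 0.0
```

The opening of 36 mm means the 56 mm body isn't between the pads. I'll look with the side and wrist cameras.

Run:
```python
from h import *
st=env.state(); print(st['gripper_width'],st['gripper_force'],st['force'],st['ee_pos'])
ims=[]
for n in('side','top'):
    p=viewer.grab_frame(n); c=proj(p,[[502,-192,20]])[0].astype(int); print(n,c)
    for r in spotter.landmark_of(p,'insert_a')[:3]: print(r['score'],r['position'],at_z(p,r['position'],0)[0])
    im=p['pixels'][max(c[1]-40,0):c[1]+40,c[0]-50:c[0]+50,::-1]; ims.append(cv2.resize(im,(400,320),interpolation=cv2.INTER_CUBIC))
cv2.imwrite('pics/chk1.png',np.hstack(ims))
```

```text
36.3863473342958 0.0 [0.15302528 0.34472803 0.89704659] [ 501.31273622 -192.26606614   16.05147551]
side [374 185]
0.81 [344.3, 275.0] [499.96072092 211.58233589   0.        ]
top [389 243]
0.65 [255.2, 247.3] [486.99217501 212.51655159   0.        ]
```

View pics/chk1.png

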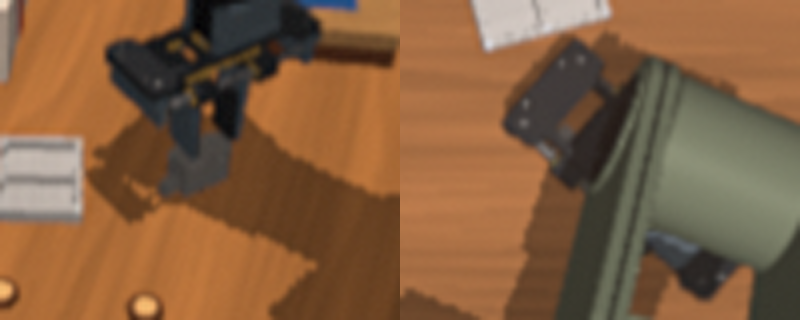

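The insert has been squeezed out toward tool +x, the camera side in the left half. I'll lift, back off and re-measure.

Call:
apply_moves(
  delta_pos=[
    [0, 0, 0.4],
    [0, 0, 0.7],
    [0, 0, 0.95],
    [0.4, -0.35, 0.95],
    [0.69, -0.6, 0.95],
    [0.69, -0.6, 0.95],
    [0.69, -0.6, 0.95],
    [0.69, -0.6, 0.95],
  ],
  rot=[
    [0, 0, 0],
    [0, 0, 0],
    [0, 0, 0],
    [0, 0, 0],
    [0, 0, 0],
    [0, 0, 0],
    [0, 0, 0],
    [0, 0, 0],
  ],
  hand=[0.4, 0.4, 0.5, 1, 1, 1, 1, 1],
)

```text
time_s: 8.4
ee_pos: [584.3, -264.8, 129.1]
ee_rot: [-180.0, -0.1, 138.9]
force: [-0.2, 0.6, -0.7]
gripper_width: 73.7
gripper_force: 0.0
```

```bash
sed -i 's/<40:/<60:/' e.py; python3 e.py w4 490 -180 49
```

```text
(array([ 639.46, -139.9 ,   15.54]), array([ 0.95,  0.46, -0.16,  1.08, -0.41, -0.31, -0.37, -1.06]))
8.4 [ 584.3  -264.79  129.13] [-179.99   -0.08  138.88]
0.96 [ 506.42 -184.75   15.  ]
fit [ 502.18 -192.13   48.16] 0.9702927814235235
insert_a 0.77 [ 503.35 -190.74    0.  ]
```

View pics/w4.png

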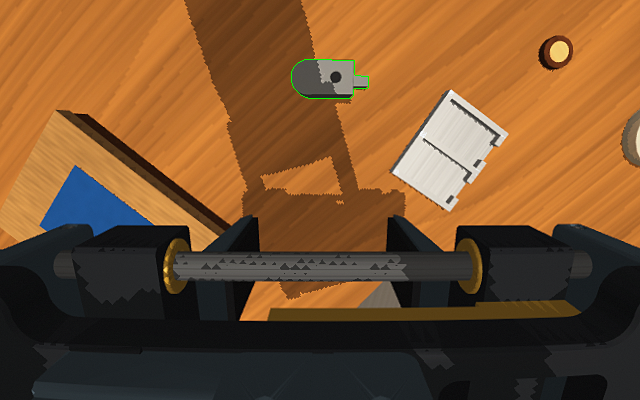

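Insert B hasn't moved (fit again (502,-192), overlap 0.97), so the fingers closed without touching it. I'll check the finger tips' real position against the cameras.

Run:
```python
from h import *
np.set_printoptions(precision=1,suppress=True)
st=env.state(); p=viewer.grab_frame('wrist'); w=st['gripper_width']; print(w,np.array(p['mount']).round(3).tolist())
R=Ro.from_euler('xyz',st['ee_rot'],degrees=True).as_matrix()
for z in(-40,-20,0): print('wrist tip z',z,[proj(p,R@[x,s*w/2,z]+st['ee_pos'],st)[0] for s in(-1,1) for x in(-16,16)])
s=viewer.grab_frame('side'); t=viewer.grab_frame('top')
# earlier grasp pose, width 36
R=Ro.from_euler('z',138.9,degrees=True).as_matrix()@np.diag([1,-1,-1])
for z in(0,-20,-40): print('side',z,[proj(s,R@[0,q*18,z]+[501.5,-192.3,16])[0]-[324,145] for q in(-1,1)])
R=Ro.from_euler('xyz',st['ee_rot'],degrees=True).as_matrix()
a=[]
for z in(0,-20,-40): print('side now',z,[proj(s,R@[0,q*w/2,z]+st['ee_pos'])[0] for q in(-1,1)])
c=proj(s,st['ee_pos'])[0].astype(int); im=s['pixels'][c[1]-50:c[1]+50,c[0]-65:c[0]+65,::-1].copy()
im=cv2.resize(im,None,fx=6,fy=6,interpolation=cv2.INTER_CUBIC)
for z in(0,-20,-40):
  for q in(-1,1):
    u=(proj(s,R@[0,q*w/2,z]+st['ee_pos'])[0]-c+[65,50])*6; cv2.circle(im,tuple(int(v) for v in u),4,(0,0,255),-1)
cv2.imwrite('pics/chk2.png',im)
```

```text
89.4094951782984 [[-0.0, -0.971, -0.239, 67.14], [1.0, -0.0, 0.0, 1.386], [-0.0, -0.239, 0.971, -201.532], [0.0, 0.0, 0.0, 1.0]]
wrist tip z -40 [array([241.3, 276.1]), array([237.4, 222.3]), array([398.7, 276.1]), array([402.3, 222.3])]
wrist tip z -20 [array([249.1, 261.3]), array([246. , 212.3]), array([391.2, 261.2]), array([394.1, 212.3])]
wrist tip z 0 [array([255.7, 249.1]), array([253.1, 204.2]), array([385.1, 249. ]), array([387.5, 204.1])]
side 0 [array([54.2, 39.2]), array([46.1, 42.8])]
side -20 [array([54.6, 35.2]), array([46.4, 38.7])]
side -40 [array([55., 31.]), array([46.8, 34.6])]
side now 0 [array([368.8, 141.4]), array([348.3, 149.5])]
side now -20 [array([369.2, 136.9]), array([348.5, 145. ])]
side now -40 [array([369.5, 132.4]), array([348.7, 140.5])]
```

View pics/chk2.png

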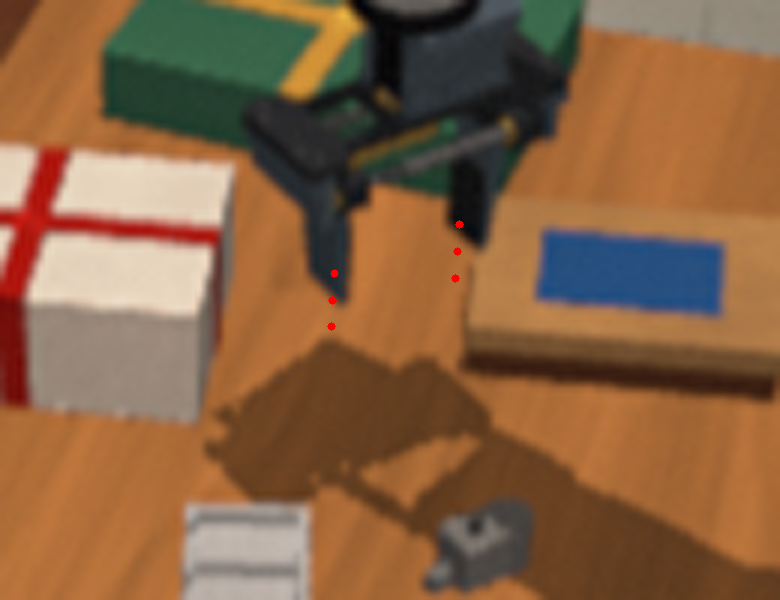

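The view shows the finger tips at about (345,300) and (470,245), roughly 20 mm behind where the TCP projects: (331,326) and (455,278). The open tips sit above the TCP, so my grasp passed over the insert. I'll quantify this by touch.

Run:
```python
from h import *
st=env.state(); print(env.hold_point_z, st['gripper_width'], st['ee_pos'], st['ee_rot'], st['qpos'])
print([a for a in dir(env) if a[0]!='_'])
```

```text
18.8 90.9549434422219 [ 583.65213992 -263.66114265  130.44188957] [1.79990575e+02 3.30470530e-03 1.38956727e+02] [-2.53443326e+01  2.61350103e+01  8.50797258e+01  8.77449526e-03
  6.87795324e+01 -7.43042357e+01]
['Unreachable', 'hold_point_z', 'job_done', 'state']
```

Call:
apply_moves(
  delta_pos=[
    [-0.68, 0.6, -0.2],
    [-0.68, 0.6, -0.4],
    [-0.68, 0.6, -0.6],
    [-0.68, 0.6, -0.75],
    [-0.68, 0.6, -0.75],
    [-0.68, 0.6, -0.75],
    [-0.68, 0.6, -0.75],
  ],
  rot=[
    [0, 0, 0],
    [0, 0, 0],
    [0, 0, 0],
    [0, 0, 0],
    [0, 0, 0],
    [0, 0, 0],
    [0, 0, 0],
  ],
  hand=[0.77, 0.77, 0.77, 0.77, 0.77, 0.77, 0.77],
)

```text
time_s: 9.33
ee_pos: [504.8, -193.3, 41.8]
ee_rot: [179.9, 0.2, 138.9]
force: [0.7, -0.4, 0.6]
gripper_width: 70.2
gripper_force: 0.0
```

Call:
apply_moves(
  delta_pos=[
    [0, 0, -0.1],
    [0, 0, -0.2],
    [0, 0, -0.25],
    [0, 0, -0.25],
  ],
  rot=[
    [0, 0, 0],
    [0, 0, 0],
    [0, 0, 0],
    [0, 0, 0],
  ],
  hand=[0.77, 0.77, 0.77, 0.77],
)

```text
time_s: 9.67
ee_pos: [503.5, -192.9, 10.3]
ee_rot: [180.0, 0.0, 138.9]
force: [0.6, 0.7, 0.3]
gripper_width: 70.2
gripper_force: 0.0
```

Call:
apply_moves(
  delta_pos=[
    [0, 0, -0.03],
    [0, 0, -0.05],
    [0, 0, -0.05],
  ],
  rot=[
    [0, 0, 0],
    [0, 0, 0],
    [0, 0, 0],
  ],
  hand=[0.77, 0.77, 0.77],
)

```text
time_s: 9.92
ee_pos: [502.9, -192.5, 4.3]
ee_rot: [180.0, 0.0, 138.9]
force: [-0.5, -0.2, 0.9]
gripper_width: 70.3
gripper_force: 0.0
```

Call:
apply_moves(
  delta_pos=[
    [0, 0, -0.025],
    [0, 0, -0.025],
    [0, 0, -0.025],
  ],
  rot=[
    [0, 0, 0],
    [0, 0, 0],
    [0, 0, 0],
  ],
  hand=[0.77, 0.77, 0.77],
)

```text
time_s: 10.17
ee_pos: [502.5, -192.3, 1.1]
ee_rot: [180.0, -0.0, 138.9]
force: [-0.1, -0.3, -0.1]
gripper_width: 70.1
gripper_force: 0.0
```

Call:
apply_moves(
  delta_pos=[
    [0, 0, -0.025],
    [0, 0, -0.025],
    [0, 0, -0.025],
  ],
  rot=[
    [0, 0, 0],
    [0, 0, 0],
    [0, 0, 0],
  ],
  hand=[0.77, 0.77, 0.77],
)

```text
time_s: 10.42
ee_pos: [502.4, -192.2, -2.1]
ee_rot: [-180.0, -0.0, 138.9]
force: [0.5, -0.1, -0.2]
gripper_width: 69.9
gripper_force: 0.0
```

Call:
apply_moves(
  delta_pos=[
    [0, 0, -0.02],
    [0, 0, -0.02],
    [0, 0, -0.02],
  ],
  rot=[
    [0, 0, 0],
    [0, 0, 0],
    [0, 0, 0],
  ],
  hand=[0.77, 0.77, 0.77],
)

```text
time_s: 10.67
ee_pos: [502.4, -192.2, -4.5]
ee_rot: [-180.0, -0.0, 138.9]
force: [0.7, -0.4, -0.5]
gripper_width: 70.6
gripper_force: 0.0
```

Call:
apply_moves(
  delta_pos=[
    [0, 0, -0.02],
    [0, 0, -0.02],
    [0, 0, -0.02],
  ],
  rot=[
    [0, 0, 0],
    [0, 0, 0],
    [0, 0, 0],
  ],
  hand=[0.77, 0.77, 0.77],
)

```text
time_s: 10.92
ee_pos: [502.4, -192.2, -6.9]
ee_rot: [-180.0, -0.0, 138.9]
force: [0.8, 1.0, 0.2]
gripper_width: 70.2
gripper_force: 0.0
```

Call:
apply_moves(
  delta_pos=[
    [0, 0, -0.015],
    [0, 0, -0.015],
    [0, 0, -0.015],
  ],
  rot=[
    [0, 0, 0],
    [0, 0, 0],
    [0, 0, 0],
  ],
  hand=[0.77, 0.77, 0.77],
)

```text
time_s: 11.17
ee_pos: [502.4, -192.3, -8.6]
ee_rot: [180.0, -0.0, 138.9]
force: [-0.5, -0.2, -0.1]
gripper_width: 70.3
gripper_force: 0.0
```

Call:
apply_moves(
  delta_pos=[
    [0, 0, -0.015],
    [0, 0, -0.015],
    [0, 0, -0.015],
  ],
  rot=[
    [0, 0, 0],
    [0, 0, 0],
    [0, 0, 0],
  ],
  hand=[0.77, 0.77, 0.77],
)

```text
time_s: 11.42
ee_pos: [502.4, -192.2, -10.5]
ee_rot: [-180.0, -0.0, 138.9]
force: [-0.8, 0.7, -0.4]
gripper_width: 70.3
gripper_force: 0.0
```

Call:
apply_moves(
  delta_pos=[
    [0, 0, -0.015],
    [0, 0, -0.015],
    [0, 0, -0.015],
  ],
  rot=[
    [0, 0, 0],
    [0, 0, 0],
    [0, 0, 0],
  ],
  hand=[0.77, 0.77, 0.77],
)

```text
time_s: 11.67
ee_pos: [502.4, -192.2, -12.2]
ee_rot: [180.0, -0.0, 138.9]
force: [0.8, -0.1, 0.8]
gripper_width: 70.1
gripper_force: 0.0
```

Call:
apply_moves(
  delta_pos=[
    [0, 0, 0],
    [0, 0, 0],
    [0, 0, 0],
    [0, 0, 0],
    [0, 0, 0],
    [0, 0, 0],
  ],
  rot=[
    [0, 0, 0],
    [0, 0, 0],
    [0, 0, 0],
    [0, 0, 0],
    [0, 0, 0],
    [0, 0, 0],
  ],
  hand=[0.5, 0.5, 0.5, 0.5, 0.5, 0.5],
  newtons=20,
)

```text
time_s: 12.17
ee_pos: [502.5, -192.3, -12.1]
ee_rot: [180.0, 0.0, 138.9]
force: [-0.1, -0.6, 0.2]
gripper_width: 55.6
gripper_force: 20.0
```

Gripped at 55.6 mm. I'll lift and go to a tray viewing pose.

Call:
apply_moves(
  delta_pos=[
    [0, 0, 0.1],
    [0, 0, 0.3],
    [0, 0, 0.6],
    [0, 0, 0.9],
    [0, 0, 1],
    [0, 0, 1],
  ],
  rot=[
    [0, 0, 0],
    [0, 0, 0],
    [0, 0, 0],
    [0, 0, 0],
    [0, 0, 0],
    [0, 0, 0],
  ],
  hand=[0.5, 0.5, 0.5, 0.5, 0.5, 0.5],
)

```text
time_s: 12.67
ee_pos: [505.0, -193.3, 111.6]
ee_rot: [179.8, 0.4, 138.9]
force: [0.3, -1.2, -0.3]
gripper_width: 55.5
gripper_force: 20.0
```

Call:
apply_moves(
  delta_pos=[
    [0.25, -0.07, 0],
    [0.5, -0.14, 0],
    [0.69, -0.2, 0],
    [0.69, -0.2, 0],
  ],
  rot=[
    [0, 0, -0.07],
    [0, 0, -0.14],
    [0, 0, -0.195],
    [0, 0, -0.195],
  ],
  hand=[0.5, 0.5, 0.5, 0.5],
)

```text
time_s: 13.0
ee_pos: [588.8, -217.2, 105.6]
ee_rot: [179.9, 0.1, 122.0]
force: [-0.1, 0.2, -1.4]
gripper_width: 55.4
gripper_force: 20.0
```

Call:
apply_moves(
  delta_pos=[
    [0.25, -0.07, 0],
    [0.5, -0.14, 0],
    [0.69, -0.2, 0],
    [0.69, -0.2, 0],
    [0.69, -0.2, 0],
    [0.69, -0.2, 0],
  ],
  rot=[
    [0, 0, -0.07],
    [0, 0, -0.14],
    [0, 0, -0.195],
    [0, 0, -0.195],
    [0, 0, -0.195],
    [0, 0, -0.195],
  ],
  hand=[0.5, 0.5, 0.5, 0.5, 0.5, 0.5],
)

```text
time_s: 13.5
ee_pos: [666.3, -239.6, 106.0]
ee_rot: [-179.8, -0.1, 105.5]
force: [-0.5, 0.2, -0.6]
gripper_width: 55.4
gripper_force: 20.0
```

```bash
cat > t.py <<'E'
from fit import *
st=env.state(); p=viewer.grab_frame('wrist'); np.save('wt',{'p':p,'st':st},allow_pickle=True)
print(st['time_s'],st['ee_pos'],st['ee_rot'],st['gripper_width'],st['gripper_force'])
box=np.array([[x,y,z] for x in(-38,38) for y in(-49,49) for z in(0,14)],float); S=4
for r in spotter.trace(p,'tray')[:1]:
    print(r['score'],r['box']); M=cv2.resize(r['mask'].astype(np.uint8),None,fx=S,fy=S,interpolation=0)
    def f(x):
        q=proj(p,box@Ro.from_euler('z',x[2],degrees=True).as_matrix().T+[x[0],x[1],0],st); m=np.zeros_like(M)
        cv2.fillConvexPoly(m,np.round(cv2.convexHull(((q+.5)*S).astype(np.float32))).astype(np.int32),1); return 1-(m&M).sum()/(m|M).sum()
    x0=np.array([639.5,-139.9,15.5]); o=minimize(f,x0,method='Nelder-Mead',options=dict(initial_simplex=[x0,x0+[6,0,0],x0+[0,6,0],x0+[0,0,6]],xatol=.1,fatol=1e-4)); print(o.x,1-o.fun)
save(p,'wt.png')
E
python3 t.py
```

```text
13.5 [ 666.27 -239.64  106.04] [-179.8    -0.14  105.48] 55.44225408453694 19.999938905239105
0.71 [324.8, 83.8, 88.6, 119.5]
[ 639.67 -139.6    15.65] 0.9788048072095432
```

Call:
apply_moves(
  delta_pos=[
    [-0.06, 0.2, 0],
    [-0.12, 0.45, 0],
    [-0.17, 0.65, -0.2],
    [-0.17, 0.65, -0.5],
    [-0.17, 0.65, -0.65],
    [-0.17, 0.65, -0.65],
    [-0.17, 0.65, -0.65],
  ],
  rot=[
    [0, 0, 0],
    [0, 0, 0],
    [0, 0, 0],
    [0, 0, 0],
    [0, 0, 0],
    [0, 0, 0],
    [0, 0, 0],
  ],
  hand=[0.5, 0.5, 0.5, 0.5, 0.5, 0.5, 0.5],
)

```text
time_s: 14.18
ee_pos: [646.6, -162.0, 29.7]
ee_rot: [-179.9, -0.1, 105.4]
force: [0.3, -0.6, 0.3]
gripper_width: 55.5
gripper_force: 20.0
```

Call:
apply_moves(
  delta_pos=[
    [-0.005, 0, -0.08],
    [-0.005, 0, -0.16],
    [-0.005, 0, -0.23],
    [-0.005, 0, -0.27],
    [-0.005, 0, -0.29],
    [-0.005, 0, -0.3],
    [-0.005, 0, -0.3],
    [-0.005, 0, -0.3],
  ],
  rot=[
    [0, 0, 0],
    [0, 0, 0],
    [0, 0, 0],
    [0, 0, 0],
    [0, 0, 0],
    [0, 0, 0],
    [0, 0, 0],
    [0, 0, 0],
  ],
  hand=[0.5, 0.5, 0.5, 0.5, 0.5, 0.5, 0.5, 0.5],
)

```text
time_s: 14.85
ee_pos: [647.4, -162.3, -5.9]
ee_rot: [180.0, 0.0, 105.4]
force: [-0.7, -0.5, -1.0]
gripper_width: 55.8
gripper_force: 20.0
```

Call:
apply_moves(
  delta_pos=[
    [-0.01, 0, -0.008],
    [-0.01, 0, -0.016],
    [-0.01, 0, -0.016],
    [-0.01, 0, -0.016],
  ],
  rot=[
    [0, 0, 0],
    [0, 0, 0],
    [0, 0, 0],
    [0, 0, 0],
  ],
  hand=[0.5, 0.5, 0.5, 0.5],
)

```text
time_s: 15.18
ee_pos: [645.9, -162.3, -8.0]
ee_rot: [180.0, 0.0, 105.4]
force: [0.4, 0.0, -0.1]
gripper_width: 55.5
gripper_force: 20.0
```

Now release, opening enough to clear the ends, then lift.

Call:
apply_moves(
  delta_pos=[
    [0, 0, 0],
    [0, 0, 0],
    [0, 0, 0],
    [0, 0, 0],
  ],
  rot=[
    [0, 0, 0],
    [0, 0, 0],
    [0, 0, 0],
    [0, 0, 0],
  ],
  hand=[0.74, 0.74, 0.74, 0.74],
)

```text
time_s: 15.52
ee_pos: [646.0, -162.3, -7.9]
ee_rot: [180.0, 0.0, 105.4]
force: [-0.1, -0.5, 0.3]
gripper_width: 67.7
gripper_force: 0.0
```

Call:
apply_moves(
  delta_pos=[
    [0, 0, 0.15],
    [0, 0, 0.45],
    [0, 0, 0.8],
    [0.2, -0.5, 1],
    [0.23, -0.7, 1],
    [0.23, -0.7, 1],
    [0.23, -0.7, 1],
    [0.23, -0.7, 1],
  ],
  rot=[
    [0, 0, 0],
    [0, 0, 0],
    [0, 0, 0],
    [0, 0, 0],
    [0, 0, 0],
    [0, 0, 0],
    [0, 0, 0],
    [0, 0, 0],
  ],
  hand=[0.74, 0.74, 0.8, 1, 1, 1, 1, 1],
)

```text
time_s: 16.18
ee_pos: [672.8, -246.0, 111.1]
ee_rot: [-179.9, -0.1, 105.3]
force: [0.1, 1.1, -0.3]
gripper_width: 91.5
gripper_force: 0.0
```

```bash
cat > v.py <<'E'
from fit import *
# verify inserts in tray
T=np.array([639.6,-139.7]); th=15.6
st=env.state(); p=viewer.grab_frame('wrist'); save(p,sys.argv[1]+'.png'); print(st['time_s'],st['ee_pos'],st['ee_rot'],st['gripper_width'])
for r in spotter.trace(p,'insert_a')[:3]:
    g=at_z(p,r['box'][:2],20,st)[0]; print(round(r['score'],2),g)
    if r['score']<.3 or np.hypot(*(g[:2]-T))>60: continue
    for a in (th,):
      for z in (4,14):
        X,s=fit_insert(p,st,r['mask'],[g[0],g[1],a],z=z); c,sn=np.cos(np.radians(th)),np.sin(np.radians(th)); e=X[:2]-T
        print('z',z,'fit',X,'iou',s,'in tray',[c*e[0]+sn*e[1],-sn*e[0]+c*e[1],X[2]-th])
E
python3 v.py v1
```

```text
16.1833 [ 672.79 -246.02  111.08] [-179.94   -0.1   105.35] 91.46851477390715
0.7 [ 653.66 -156.8    20.  ]
z 4 fit [ 646.57 -160.92   15.13] iou 0.9709671396564601 in tray [np.float64(1.0019591335894953), np.float64(-22.314745437788012), np.float64(-0.472229241058427)]
z 14 fit [ 647.13 -161.68   15.45] iou 0.9436716736290107 in tray [np.float64(1.3420256366302095), np.float64(-23.192453352079816), np.float64(-0.15022084780458833)]
```

Insert B is seated: tray frame (1.0, -22.3), yaw error -0.5°, overlap 0.97. Now to insert A.

Call:
apply_moves(
  delta_pos=[
    [-0.15, 0.23, 0.05],
    [-0.3, 0.46, 0.05],
    [-0.45, 0.69, 0.05],
    [-0.6, 0.92, 0.05],
  ],
  rot=[
    [0, 0, -0.07],
    [0, 0, -0.14],
    [0, 0, -0.21],
    [0, 0, -0.277],
  ],
  hand=[1, 1, 1, 1],
)

```text
time_s: 16.62
ee_pos: [599.6, -133.1, 117.3]
ee_rot: [-179.9, -0.0, 81.4]
force: [-0.5, 0.4, 0.1]
gripper_width: 91.3
gripper_force: 0.0
```

Call:
apply_moves(
  delta_pos=[
    [-0.15, 0.23, 0.05],
    [-0.3, 0.46, 0.05],
    [-0.45, 0.69, 0.05],
    [-0.6, 0.92, 0.05],
  ],
  rot=[
    [0, 0, -0.07],
    [0, 0, -0.14],
    [0, 0, -0.21],
    [0, 0, -0.277],
  ],
  hand=[1, 1, 1, 1],
)

```text
time_s: 16.95
ee_pos: [527.2, -22.9, 123.6]
ee_rot: [-179.9, 0.0, 57.6]
force: [0.6, -0.5, 0.8]
gripper_width: 91.3
gripper_force: 0.0
```

Call:
apply_moves(
  delta_pos=[
    [-0.15, 0.23, 0.05],
    [-0.3, 0.46, 0.05],
    [-0.45, 0.69, 0.05],
    [-0.6, 0.92, 0.05],
  ],
  rot=[
    [0, 0, -0.07],
    [0, 0, -0.14],
    [0, 0, -0.21],
    [0, 0, -0.277],
  ],
  hand=[1, 1, 1, 1],
)

```text
time_s: 17.28
ee_pos: [455.0, 87.0, 129.7]
ee_rot: [-180.0, 0.0, 33.8]
force: [-0.4, 1.0, 0.5]
gripper_width: 90.9
gripper_force: 0.0
```

Call:
apply_moves(
  delta_pos=[
    [-0.15, 0.23, 0.05],
    [-0.3, 0.46, 0.05],
    [-0.45, 0.69, 0.05],
    [-0.6, 0.92, 0.05],
    [-0.6, 0.92, 0.05],
    [-0.6, 0.92, 0.05],
    [-0.6, 0.92, 0.05],
  ],
  rot=[
    [0, 0, -0.07],
    [0, 0, -0.14],
    [0, 0, -0.21],
    [0, 0, -0.277],
    [0, 0, -0.277],
    [0, 0, -0.277],
    [0, 0, -0.277],
  ],
  hand=[1, 1, 1, 1, 1, 1, 1],
)

```text
time_s: 17.87
ee_pos: [384.7, 195.4, 135.8]
ee_rot: [180.0, 0.0, 10.4]
force: [0.5, -0.1, -1.0]
gripper_width: 91.3
gripper_force: 0.0
```

```bash
python3 e.py w5 490 212 -112; python3 -c "
from h import *
s=env.state(); print(s['qpos'])"
```

```text
(array([ 639.46, -139.9 ,   15.54]), array([ 0.95,  0.46, -0.16,  1.08, -0.41, -0.31, -0.37, -1.06]))
17.8667 [384.74 195.41 135.76] [179.97   0.03  10.35]
0.67 [495.64 213.57  15.  ]
fit [ 495.16  217.09 -113.08] 0.9602792175657021
0.38 [506.82  -9.18  15.  ]
insert_a 0.74 [493.32 216.72   0.  ]
insert_a_tab 0.91 [477.86 178.74   7.  ]
[ 2.52441415e+01  7.72752099e+00  1.11262777e+02 -1.46892685e-02
  6.10274510e+01  1.05134127e+02]
```

Call:
apply_moves(
  delta_pos=[
    [0.2, 0.05, 0],
    [0.5, 0.1, 0],
    [0.8, 0.15, -0.1],
    [0.92, 0.18, -0.2],
    [0.92, 0.18, -0.5],
    [0.92, 0.18, -0.76],
    [0.92, 0.18, -0.76],
    [0.92, 0.18, -0.76],
    [0.92, 0.18, -0.76],
  ],
  rot=[
    [0, 0, -0.08],
    [0, 0, -0.16],
    [0, 0, -0.24],
    [0, 0, -0.32],
    [0, 0, -0.389],
    [0, 0, -0.389],
    [0, 0, -0.389],
    [0, 0, -0.389],
    [0, 0, -0.389],
  ],
  hand=[0.79, 0.79, 0.79, 0.79, 0.79, 0.79, 0.79, 0.79, 0.79],
)

```text
time_s: 18.82
ee_pos: [497.2, 216.9, 46.1]
ee_rot: [-179.9, -0.1, -23.3]
force: [-0.0, -0.4, 0.8]
gripper_width: 72.1
gripper_force: 0.0
```

Call:
apply_moves(
  delta_pos=[
    [-0.008, 0, -0.1],
    [-0.008, 0, -0.25],
    [-0.008, 0, -0.38],
    [-0.008, 0, -0.44],
    [-0.008, 0, -0.48],
    [-0.008, 0, -0.48],
    [-0.008, 0, -0.48],
  ],
  rot=[
    [0, 0, 0],
    [0, 0, 0],
    [0, 0, 0],
    [0, 0, 0],
    [0, 0, 0],
    [0, 0, 0],
    [0, 0, 0],
  ],
  hand=[0.79, 0.79, 0.79, 0.79, 0.79, 0.79, 0.79],
)

```text
time_s: 19.4
ee_pos: [495.9, 217.3, -11.7]
ee_rot: [-179.9, -0.1, -23.2]
force: [0.0, -0.8, -0.3]
gripper_width: 72.3
gripper_force: 0.0
```

Call:
apply_moves(
  delta_pos=[
    [0, 0, 0],
    [0, 0, 0],
    [0, 0, 0],
    [0, 0, 0],
    [0, 0, 0],
    [0, 0, 0],
  ],
  rot=[
    [0, 0, 0],
    [0, 0, 0],
    [0, 0, 0],
    [0, 0, 0],
    [0, 0, 0],
    [0, 0, 0],
  ],
  hand=[0.5, 0.5, 0.5, 0.5, 0.5, 0.5],
  newtons=20,
)

```text
time_s: 19.9
ee_pos: [495.3, 217.0, -12.1]
ee_rot: [-180.0, -0.0, -23.2]
force: [-0.7, -1.2, 5.6]
gripper_width: 55.6
gripper_force: 20.0
```

Call:
apply_moves(
  delta_pos=[
    [0, 0, 0.1],
    [0, 0, 0.3],
    [0, 0, 0.6],
    [0, 0, 0.9],
    [0, 0, 1],
    [0, 0, 1],
  ],
  rot=[
    [0, 0, 0],
    [0, 0, 0],
    [0, 0, 0],
    [0, 0, 0],
    [0, 0, 0],
    [0, 0, 0],
  ],
  hand=[0.5, 0.5, 0.5, 0.5, 0.5, 0.5],
)

```text
time_s: 20.4
ee_pos: [497.4, 218.1, 110.7]
ee_rot: [-179.7, -0.3, -23.2]
force: [-0.8, 0.9, -1.1]
gripper_width: 55.3
gripper_force: 20.0
```

Call:
apply_moves(
  delta_pos=[
    [0.06, -0.14, 0],
    [0.12, -0.28, 0],
    [0.18, -0.42, 0],
    [0.24, -0.56, 0],
    [0.288, -0.697, 0],
  ],
  rot=[
    [0, 0, 0.075],
    [0, 0, 0.15],
    [0, 0, 0.225],
    [0, 0, 0.3],
    [0, 0, 0.375],
  ],
  hand=[0.5, 0.5, 0.5, 0.5, 0.5],
)

```text
time_s: 20.82
ee_pos: [528.7, 132.3, 105.0]
ee_rot: [180.0, 0.2, 9.3]
force: [0.8, 0.4, -0.9]
gripper_width: 55.6
gripper_force: 20.0
```

Call:
apply_moves(
  delta_pos=[
    [0.06, -0.14, 0],
    [0.12, -0.28, 0],
    [0.18, -0.42, 0],
    [0.24, -0.56, 0],
    [0.288, -0.697, 0],
  ],
  rot=[
    [0, 0, 0.075],
    [0, 0, 0.15],
    [0, 0, 0.225],
    [0, 0, 0.3],
    [0, 0, 0.375],
  ],
  hand=[0.5, 0.5, 0.5, 0.5, 0.5],
)

```text
time_s: 21.23
ee_pos: [563.2, 48.7, 104.9]
ee_rot: [-179.9, 0.2, 41.5]
force: [1.0, 1.0, -0.3]
gripper_width: 55.7
gripper_force: 20.0
```

Call:
apply_moves(
  delta_pos=[
    [0.06, -0.14, 0],
    [0.12, -0.28, 0],
    [0.18, -0.42, 0],
    [0.24, -0.56, 0],
    [0.288, -0.697, 0],
  ],
  rot=[
    [0, 0, 0.075],
    [0, 0, 0.15],
    [0, 0, 0.225],
    [0, 0, 0.3],
    [0, 0, 0.375],
  ],
  hand=[0.5, 0.5, 0.5, 0.5, 0.5],
)

```text
time_s: 21.65
ee_pos: [597.8, -34.7, 104.8]
ee_rot: [-179.8, 0.0, 73.8]
force: [0.4, 0.4, -0.2]
gripper_width: 55.9
gripper_force: 20.0
```

Call:
apply_moves(
  delta_pos=[
    [0.06, -0.14, 0],
    [0.12, -0.28, 0],
    [0.18, -0.42, 0],
    [0.24, -0.56, 0],
    [0.288, -0.697, 0],
    [0.288, -0.697, 0],
    [0.288, -0.697, 0],
    [0.288, -0.697, 0],
  ],
  rot=[
    [0, 0, 0.075],
    [0, 0, 0.15],
    [0, 0, 0.225],
    [0, 0, 0.3],
    [0, 0, 0.375],
    [0, 0, 0.375],
    [0, 0, 0.375],
    [0, 0, 0.375],
  ],
  hand=[0.5, 0.5, 0.5, 0.5, 0.5, 0.5, 0.5, 0.5],
)

```text
time_s: 22.32
ee_pos: [632.1, -116.9, 105.6]
ee_rot: [-179.9, -0.1, 105.6]
force: [0.2, 0.5, -1.1]
gripper_width: 55.5
gripper_force: 20.0
```

Call:
apply_moves(
  delta_pos=[
    [0.006, -0.006, -0.2],
    [0.006, -0.006, -0.45],
    [0.006, -0.006, -0.65],
    [0.006, -0.006, -0.72],
    [0.006, -0.006, -0.79],
    [0.006, -0.006, -0.85],
    [0.006, -0.006, -0.89],
    [0.006, -0.006, -0.91],
    [0.006, -0.006, -0.91],
    [0.006, -0.006, -0.91],
  ],
  rot=[
    [0, 0, 0],
    [0, 0, 0],
    [0, 0, 0],
    [0, 0, 0],
    [0, 0, 0],
    [0, 0, 0],
    [0, 0, 0],
    [0, 0, 0],
    [0, 0, 0],
    [0, 0, 0],
  ],
  hand=[0.5, 0.5, 0.5, 0.5, 0.5, 0.5, 0.5, 0.5, 0.5, 0.5],
)

```text
time_s: 23.15
ee_pos: [634.5, -118.5, -1.3]
ee_rot: [179.9, 0.0, 105.7]
force: [-0.0, 0.4, -0.2]
gripper_width: 55.7
gripper_force: 20.0
```

Call:
apply_moves(
  delta_pos=[
    [-0.008, 0.006, -0.015],
    [-0.008, 0.006, -0.03],
    [-0.008, 0.006, -0.038],
    [-0.008, 0.006, -0.038],
  ],
  rot=[
    [0, 0, 0],
    [0, 0, 0],
    [0, 0, 0],
    [0, 0, 0],
  ],
  hand=[0.5, 0.5, 0.5, 0.5],
)

```text
time_s: 23.48
ee_pos: [632.8, -117.6, -6.7]
ee_rot: [-180.0, -0.0, 105.7]
force: [-0.1, -0.7, -0.8]
gripper_width: 55.7
gripper_force: 20.0
```

Call:
apply_moves(
  delta_pos=[
    [0, 0, -0.008],
    [0, 0, -0.008],
    [0, 0, -0.008],
    [0, 0, -0.008],
    [0, 0, -0.008],
  ],
  rot=[
    [0, 0, 0],
    [0, 0, 0],
    [0, 0, 0],
    [0, 0, 0],
    [0, 0, 0],
  ],
  hand=[0.5, 0.74, 0.74, 0.74, 0.74],
)

```text
time_s: 23.9
ee_pos: [633.1, -117.7, -7.4]
ee_rot: [180.0, 0.0, 105.7]
force: [-0.2, 0.1, -0.5]
gripper_width: 67.3
gripper_force: 0.0
```

Call:
apply_moves(
  delta_pos=[
    [0, 0, 0.15],
    [0, 0, 0.45],
    [0, 0, 0.8],
    [0.2, -0.5, 1],
    [0.23, -0.8, 1],
    [0.23, -0.9, 1],
    [0.23, -0.9, 1],
    [0.23, -0.9, 1],
  ],
  rot=[
    [0, 0, 0],
    [0, 0, 0],
    [0, 0, 0],
    [0, 0, 0],
    [0, 0, 0],
    [0, 0, 0],
    [0, 0, 0],
    [0, 0, 0],
  ],
  hand=[0.74, 0.74, 0.8, 1, 1, 1, 1, 1],
)

```text
time_s: 24.57
ee_pos: [660.4, -227.3, 112.3]
ee_rot: [180.0, -0.0, 105.5]
force: [0.1, 0.4, -1.4]
gripper_width: 91.2
gripper_force: 0.0
```

```bash
python3 v.py v2
```

```text
24.5667 [ 660.44 -227.28  112.31] [179.98  -0.01 105.51] 91.241933822685
0.93 [ 639.94 -114.92   20.  ]
z 4 fit [ 633.39 -116.47   15.76] iou 0.9793578951820989 in tray [np.float64(0.2703461939348557), np.float64(24.04447340374007), np.float64(0.16107371409428417)]
z 14 fit [ 634.15 -118.22   15.8 ] iou 0.9210301622287087 in tray [np.float64(0.5250176001420153), np.float64(22.154688824219), np.float64(0.1962551361709366)]
0.88 [ 653.94 -157.14   20.  ]
z 4 fit [ 646.29 -160.51   14.29] iou 0.9663956639566396 in tray [np.float64(0.8435256894959293), np.float64(-21.845528909418814), np.float64(-1.3131821481297266)]
z 14 fit [ 646.6  -160.67   14.72] iou 0.9111873912202668 in tray [np.float64(1.108216591057241), np.float64(-22.07787895470057), np.float64(-0.8808647416367048)]
```

Both inserts are seated: A at (0.3, 24.0), B at (0.8, -21.8) in the tray frame. Next, the stand.

Call:
apply_moves(
  delta_pos=[
    [0.08, 0.3, 0.1],
    [0.08, 0.6, 0.1],
    [0.08, 0.85, 0.1],
    [0.08, 0.85, 0.1],
  ],
  rot=[
    [0, 0, 0],
    [0, 0, 0],
    [0, 0, 0],
    [0, 0, 0],
  ],
  hand=[1, 1, 1, 1],
)

```text
time_s: 25.0
ee_pos: [669.6, -116.1, 124.5]
ee_rot: [-180.0, -0.2, 106.0]
force: [0.3, -0.6, -0.2]
gripper_width: 91.1
gripper_force: 0.0
```

Call:
apply_moves(
  delta_pos=[
    [0.08, 0.3, 0.1],
    [0.08, 0.6, 0.1],
    [0.08, 0.85, 0.1],
    [0.08, 0.85, 0.1],
  ],
  rot=[
    [0, 0, 0],
    [0, 0, 0],
    [0, 0, 0],
    [0, 0, 0],
  ],
  hand=[1, 1, 1, 1],
)

```text
time_s: 25.33
ee_pos: [679.1, -14.8, 136.4]
ee_rot: [180.0, -0.2, 106.0]
force: [-0.5, -0.1, -0.5]
gripper_width: 91.6
gripper_force: 0.0
```

Call:
apply_moves(
  delta_pos=[
    [0.08, 0.3, 0.1],
    [0.08, 0.6, 0.1],
    [0.08, 0.85, 0.1],
    [0.08, 0.85, 0.1],
    [0.08, 0.85, 0.1],
    [0.08, 0.85, 0.1],
  ],
  rot=[
    [0, 0, 0],
    [0, 0, 0],
    [0, 0, 0],
    [0, 0, 0],
    [0, 0, 0],
    [0, 0, 0],
  ],
  hand=[1, 1, 1, 1, 1, 1],
)

```text
time_s: 25.83
ee_pos: [688.9, 79.9, 148.1]
ee_rot: [-179.9, 0.0, 105.7]
force: [0.2, 0.1, -0.1]
gripper_width: 91.3
gripper_force: 0.0
```

```bash
cat > s.py <<'E'
from fit import *
st=env.state(); p=viewer.grab_frame('wrist'); save(p,'ws.png'); print(st['time_s'],st['ee_pos'],st['ee_rot'],st['qpos'])
a=np.linspace(0,2*np.pi,60); S=4
def cyl(r,z0,z1): return np.r_[np.c_[r*np.cos(a),r*np.sin(a),0*a+z0],np.c_[r*np.cos(a),r*np.sin(a),0*a+z1]]
def fit(mask,parts,x0):
    M=cv2.resize(mask.astype(np.uint8),None,fx=S,fy=S,interpolation=0)
    def f(x):
        m=np.zeros_like(M)
        for P in parts:
            q=proj(p,P+[x[0],x[1],0],st); cv2.fillConvexPoly(m,np.round(cv2.convexHull(((q+.5)*S).astype(np.float32))).astype(np.int32),1)
        return 1-(m&M).sum()/(m|M).sum()
    o=minimize(f,x0,method='Nelder-Mead',options=dict(initial_simplex=[x0,np.add(x0,[8,0]),np.add(x0,[0,8])],xatol=.1,fatol=1e-4)); return o.x,1-o.fun
for q,parts,z in(('cap',[cyl(26,50,80)],65),('stand',[cyl(55,0,8),cyl(42,8,46)],15)):
    for r in spotter.trace(p,q)[:4]:
        g=at_z(p,r['box'][:2],z,st)[0]; col=p['pixels'][r['mask']].mean(0)
        if np.hypot(g[0]-660,g[1]-187)<50: print(q,round(r['score'],2),np.array(r['box']),col,fit(r['mask'],parts,[660.,187.]))
for q,z in(('cap_top',80),('cap',50),('stand',0),('stand_neck',72)):
    for r in spotter.landmark_of(p,q)[:3]: print(q,round(r['score'],2),at_z(p,r['position'],z,st)[0])
E
python3 s.py
```

```text
25.8333 [688.87  79.94 148.11] [-179.94    0.05  105.72] [  5.7   30.32  75.25  -0.06  74.47 -10.01]
cap 0.97 [324.   72.6  64.7  69.4] [40.36 38.64 37.35] (array([662.68, 185.69]), np.float64(0.9686303281915465))
stand 0.69 [324.1  82.2 105.  108.2] [160.06 132.66  99.38] (array([662.27, 185.97]), np.float64(0.5951849177805818))
cap_top 0.82 [659.89 184.41  80.  ]
cap_top 0.66 [763.1 214.1  80. ]
cap_top 0.64 [564.52 127.81  80.  ]
cap 0.8 [566.89 132.35  50.  ]
cap 0.61 [764.36 216.49  50.  ]
cap 0.6 [662.97 187.18  50.  ]
stand 0.55 [ 633.93 -128.5     0.  ]
```

Call:
apply_moves(
  delta_pos=[
    [-0.07, 0.3, 0],
    [-0.15, 0.6, 0],
    [-0.22, 0.88, -0.1],
    [-0.22, 0.88, -0.3],
    [-0.22, 0.88, -0.5],
    [-0.22, 0.88, -0.6],
    [-0.22, 0.88, -0.6],
    [-0.22, 0.88, -0.6],
  ],
  rot=[
    [0, 0, 0],
    [0, 0, 0],
    [0, 0, 0],
    [0, 0, 0],
    [0, 0, 0],
    [0, 0, 0],
    [0, 0, 0],
    [0, 0, 0],
  ],
  hand=[0.78, 0.78, 0.78, 0.78, 0.78, 0.78, 0.78, 0.78],
)

```text
time_s: 26.85
ee_pos: [663.1, 185.4, 76.3]
ee_rot: [-180.0, 0.0, 105.6]
force: [-0.3, -0.0, -0.2]
gripper_width: 71.1
gripper_force: 0.0
```

Call:
apply_moves(
  delta_pos=[
    [0, 0, -0.1],
    [0, 0, -0.2],
    [0, 0, -0.28],
    [0, 0, -0.34],
    [0, 0, -0.34],
  ],
  rot=[
    [0, 0, 0],
    [0, 0, 0],
    [0, 0, 0],
    [0, 0, 0],
    [0, 0, 0],
  ],
  hand=[0.78, 0.78, 0.78, 0.78, 0.78],
)

```text
time_s: 27.27
ee_pos: [661.5, 185.4, 33.2]
ee_rot: [-179.8, -0.0, 105.7]
force: [-0.5, 0.1, -0.5]
gripper_width: 71.0
gripper_force: 0.0
```

Call:
apply_moves(
  delta_pos=[
    [0.006, 0, -0.03],
    [0.006, 0, -0.055],
    [0.006, 0, -0.055],
  ],
  rot=[
    [0, 0, 0],
    [0, 0, 0],
    [0, 0, 0],
  ],
  hand=[0.78, 0.78, 0.78],
)

```text
time_s: 27.52
ee_pos: [663.6, 186.0, 28.6]
ee_rot: [-180.0, 0.0, 105.7]
force: [-0.1, 0.2, -0.4]
gripper_width: 70.9
gripper_force: 0.0
```

Call:
apply_moves(
  delta_pos=[
    [0, 0, 0],
    [0, 0, 0],
    [0, 0, 0],
    [0, 0, 0],
    [0, 0, 0],
    [0, 0, 0],
  ],
  rot=[
    [0, 0, 0],
    [0, 0, 0],
    [0, 0, 0],
    [0, 0, 0],
    [0, 0, 0],
    [0, 0, 0],
  ],
  hand=[0.4, 0.4, 0.4, 0.4, 0.4, 0.4],
  newtons=30,
)

```text
time_s: 28.02
ee_pos: [662.4, 185.7, 29.2]
ee_rot: [-179.9, -0.0, 105.7]
force: [-3.4, -1.7, 3.5]
gripper_width: 51.8
gripper_force: 30.0
```

```bash
python3 -c "
from h import *
s=env.state(); print(s['ee_pos'],s['force'],s['torque'],s['gripper_width'],s['gripper_force'],s['qpos'])"
```

```text
[662.42859432 185.67384125  29.22882282] [-3.38248338 -1.74495375  3.54917049] [-0.35932206  1.06302847 -0.04213706] 51.76572698211993 30.001289136707783 [ 1.46987057e+01  3.49966977e+01  8.48030015e+01  2.75760790e-03
  6.03390994e+01 -9.69012450e-01]
```

Gripped at 51.8 mm. I'll try anticlockwise by 15°.

Call:
apply_moves(
  delta_pos=[
    [0, 0, 0],
    [0, 0, 0],
    [0, 0, 0],
    [0, 0, 0],
    [0, 0, 0],
  ],
  rot=[
    [0, 0, 0.04],
    [0, 0, 0.08],
    [0, 0, 0.12],
    [0, 0, 0.16],
    [0, 0, 0.19],
  ],
  hand=[0.4, 0.4, 0.4, 0.4, 0.4],
)

```text
time_s: 28.43
ee_pos: [661.7, 186.8, 29.1]
ee_rot: [-179.9, -0.2, 121.9]
force: [-6.3, -0.6, 3.5]
gripper_width: 51.4
gripper_force: 30.0
```

```bash
python3 -c "
from h import *
s=env.state(); print(s['ee_pos'],s['ee_rot'],s['force'],s['torque'],s['gripper_width'],s['gripper_force'],s['effort'],s['qpos'])"
```

```text
[661.68747943 186.82041778  29.11355658] [-179.86989127   -0.22399951  121.90922906] [-6.29147647 -0.58969085  3.53362611] [ 0.08971481  1.18347898 -1.07161683] 51.399653755609 30.02157432027161 [ -0.876696   -51.52414799 -22.97175407  -1.14007551  -1.91392355
  -0.73477305] [ 14.71444785  34.99556133  84.82458776   0.20192836  60.37051716
 -17.29515888]
```

Torque is -1.07 Nm, so it is blocked that way. I'll turn clockwise.

Call:
apply_moves(
  delta_pos=[
    [0, 0, 0],
    [0, 0, 0],
    [0, 0, 0],
    [0, 0, 0],
    [0, 0, 0],
    [0, 0, 0],
    [0, 0, 0],
    [0, 0, 0],
  ],
  rot=[
    [0, 0, -0.06],
    [0, 0, -0.12],
    [0, 0, -0.18],
    [0, 0, -0.24],
    [0, 0, -0.3],
    [0, 0, -0.36],
    [0, 0, -0.4],
    [0, 0, -0.4],
  ],
  hand=[0.4, 0.4, 0.4, 0.4, 0.4, 0.4, 0.4, 0.4],
)

```text
time_s: 29.1
ee_pos: [662.5, 185.9, 29.1]
ee_rot: [-179.9, 0.0, 87.5]
force: [-5.1, -0.5, 3.8]
gripper_width: 51.6
gripper_force: 30.0
```

```bash
python3 -c "
from h import *
s=env.state(); print(s['ee_pos'],s['ee_rot'],s['force'],s['torque'],s['gripper_width'],s['gripper_force'],s['effort'],s['qpos'])"
```

```text
[662.52537099 185.93500848  29.10703657] [-1.79881048e+02  1.53585486e-02  8.75166019e+01] [-5.07516895 -0.50250358  3.77406031] [-0.15418774  0.98154249 -0.0250487 ] 51.56975967839655 30.002202484756708 [ -0.54658754 -51.84114933 -22.46543169  -0.17517766  -1.61226053
   0.38568023] [1.47080551e+01 3.50055653e+01 8.48054477e+01 2.35821986e-02
 6.03071659e+01 1.71797667e+01]
```

Clockwise is free. I'll turn another 65°.

Call:
apply_moves(
  delta_pos=[
    [0, 0, 0],
    [0, 0, 0],
    [0, 0, 0],
    [0, 0, 0],
    [0, 0, 0],
    [0, 0, 0],
    [0, 0, 0],
    [0, 0, 0],
    [0, 0, 0],
    [0, 0, 0],
  ],
  rot=[
    [0, 0, -0.08],
    [0, 0, -0.16],
    [0, 0, -0.24],
    [0, 0, -0.32],
    [0, 0, -0.4],
    [0, 0, -0.48],
    [0, 0, -0.56],
    [0, 0, -0.64],
    [0, 0, -0.72],
    [0, 0, -0.75],
  ],
  hand=[0.4, 0.4, 0.4, 0.4, 0.4, 0.4, 0.4, 0.4, 0.4, 0.4],
)

```text
time_s: 29.93
ee_pos: [663.9, 186.1, 29.2]
ee_rot: [180.0, -0.0, 22.9]
force: [-1.6, -0.5, 2.3]
gripper_width: 51.9
gripper_force: 30.0
```

Call:
apply_moves(
  delta_pos=[
    [0, 0, 0],
    [0, 0, 0],
  ],
  rot=[
    [0, 0, 0],
    [0, 0, 0],
  ],
  hand=[0.4, 0.4],
)

```text
time_s: 30.1
ee_pos: [663.9, 186.1, 29.2]
ee_rot: [180.0, -0.0, 23.2]
force: [-3.7, -0.2, 3.6]
gripper_width: 51.5
gripper_force: 30.0
```

```bash
python3 -c "
from h import *
s=env.state(); print(s['ee_pos'],s['ee_rot'],s['force'],s['torque'],s['gripper_width'],s['gripper_force'])"
```

```text
[663.89932245 186.14452247  29.20462389] [ 1.79997780e+02 -3.98299619e-02  2.32435453e+01] [-3.7303562  -0.20426611  3.61811505] [-0.13828725  0.53915904 -0.07208172] 51.4691384026034 30.00074615702033
```

Call:
apply_moves(
  delta_pos=[
    [0, 0, 0.02],
    [0, 0, 0.04],
    [0, 0, 0.06],
    [0, 0, 0.08],
    [0, 0, 0.08],
  ],
  rot=[
    [0, 0, 0],
    [0, 0, 0],
    [0, 0, 0],
    [0, 0, 0],
    [0, 0, 0],
  ],
  hand=[0.4, 0.4, 0.4, 0.4, 0.4],
)

```text
time_s: 30.52
ee_pos: [664.0, 186.1, 39.2]
ee_rot: [180.0, -0.0, 23.2]
force: [-0.9, 0.9, -0.9]
gripper_width: 51.7
gripper_force: 30.0
```

Call:
apply_moves(
  delta_pos=[
    [0, 0, 0.08],
    [0, 0, 0.16],
    [0, 0, 0.26],
    [0, 0, 0.36],
    [0, 0, 0.46],
    [0, 0, 0.56],
    [0, 0, 0.66],
    [0, 0, 0.73],
    [0, 0, 0.75],
    [0, 0, 0.75],
  ],
  rot=[
    [0, 0, 0],
    [0, 0, 0],
    [0, 0, 0],
    [0, 0, 0],
    [0, 0, 0],
    [0, 0, 0],
    [0, 0, 0],
    [0, 0, 0],
    [0, 0, 0],
    [0, 0, 0],
  ],
  hand=[0.4, 0.4, 0.4, 0.4, 0.4, 0.4, 0.4, 0.4, 0.4, 0.4],
)

```text
time_s: 31.35
ee_pos: [664.1, 186.1, 129.7]
ee_rot: [180.0, -0.1, 23.2]
force: [0.6, -0.4, -1.2]
gripper_width: 51.6
gripper_force: 30.0
```

Call:
apply_moves(
  delta_pos=[
    [0, 0, 0],
    [0, 0, 0],
    [0, 0, 0],
    [0, 0, 0],
    [0, 0, 0],
    [0, 0, 0],
    [0, 0, 0],
    [0, 0, 0],
  ],
  rot=[
    [0, 0, 0],
    [0, 0, 0],
    [0, 0, 0],
    [0, 0, 0],
    [0, 0, 0],
    [0, 0, 0],
    [0, 0, 0],
    [0, 0, 0],
  ],
  hand=[0.4, 0.4, 0.4, 0.4, 0.4, 0.4, 0.4, 0.4],
)

```text
time_s: 32.02
ee_pos: [663.7, 186.0, 128.6]
ee_rot: [180.0, 0.0, 23.2]
force: [0.2, -0.7, -0.6]
gripper_width: 51.8
gripper_force: 30.0
```

Run:
```python
from h import *
np.set_printoptions(precision=1,suppress=True)
s=env.state(); print(s['time_s'],s['ee_pos'],s['force'],s['gripper_width'],s['gripper_force'],np.abs(s['qvel']).max())
for n in('side','top'):
    p=viewer.grab_frame(n)
    for q,z in(('cap',150),('stand_neck',72),('insert_a',4),('insert_a_tab',11),('tray',0)):
        for r in spotter.landmark_of(p,q)[:4]:
            if r['score']>.3: print(n,q,round(r['score'],2),at_z(p,r['position'],z)[0])
```

```text
32.0167 [663.7 186.  128.6] [ 0.2 -0.7 -0.6] 51.78271333196287 29.99968970194459 0.12812983147708865
side cap 0.85 [519.3 408.  150. ]
side cap 0.79 [715.6 340.1 150. ]
side cap 0.75 [516.  237.9 150. ]
side cap 0.55 [616.9 299.  150. ]
side stand_neck 0.68 [662.7 187.5  72. ]
side stand_neck 0.63 [746.1 100.6  72. ]
side insert_a 0.56 [ 636.9 -121.2    4. ]
side insert_a 0.54 [ 638.6 -165.2    4. ]
side insert_a 0.49 [667.4 195.5   4. ]
side insert_a 0.34 [538.2 503.8   4. ]
side insert_a_tab 0.74 [ 669.6 -114.3   11. ]
side tray 0.6 [ 629.9 -133.3    0. ]
top cap 0.69 [547.9 122.8 150. ]
top cap 0.43 [738.4 206.  150. ]
top stand_neck 0.92 [664.8 175.9  72. ]
top insert_a 0.72 [ 622.1 -112.9    4. ]
top insert_a 0.57 [ 644.  -161.1    4. ]
top insert_a_tab 0.77 [ 680.2 -108.8   11. ]
top tray 0.55 [ 645.4 -135.9    0. ]
top tray 0.43 [ 628.3 -113.9    0. ]
```

The stand's neck is now visible at (663,187) and the grip holds 51.8 mm at 30 N, so the cap is off and held 10 cm up. The inserts are in place. Handing in.

```bash
python3 -c "
from workcell import env
print(env.job_done())"
```

```text
the job is handed in; nothing more can be done
None
```

The job is handed in at about 32 s, though no verdict came back: both inserts measured flat in their pockets with tabs out through the notches, and the cap unscrewed clockwise and is held gripped about 10 cm above its seat.

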